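Make up three dental case pans

ROBOT

A 6-joint arm with a two-finger parallel gripper is mounted at the origin on a cart in front of the work surface, level with it; the furniture and walls round the work are solid. World frame = base frame: x ahead of the robot, y to its left, z up, the work surface at z = 0. Lengths are in mm, angles in degrees, forces in N, time in s.
With the tool pointing down it reaches from about 375 to 900 mm from the base axis. Payload 3.1 kg.
Tool frame: the origin (TCP) lies at the very end of the fingers, on their centre line; the grasp point (between the pads) lies 19 mm behind it; z points along the fingers, y is the direction in which the jaws open and shut (so a half turn about z gives the same grasp; the last joint's range is limited). The gripper opens to 85 mm and grips with 20 to 120 N. Pads are 22 mm wide; open, the fingers measure 114 mm over their backs; the gripper's body (76 mm by 85 mm) begins 54 mm behind the grasp point. The pads swing forward as they close: fully open they stand 13 mm farther back than shut.
Start: joints at [55.777, 30.224, 82.088, -0, 67.689, -10.227], TCP at [254.123, 570.98, 231.31] pointing down, gripper open.
Joint ranges: [-176.69, 176.69], [-43.24, 126.21], [12.49, 139.97], [-82, 262], [0, 151.66], [-163.58, 163.58]. Speed limits (degrees/s): [159.86, 159.86, 180, 180, 180, 180].

INTERFACE

Orientations are given as a 3x3 rotation matrix whose columns are the frame's x, y, z axes.
In Python, from rig import env, viewer gives the robot as it stands. The module is installed in compiled form; this text tells all that it offers.
- The arm moves only by the tool step_arm, never from a script. Its argument "deltas" is text: rows parted by semicolons, each of 7 numbers parted by spaces: the shift along the tool's x, y, z in units of 0.15 m (1.0 is 0.15 m), then the turn, a rotation vector about the tool's x, y, z in units of 2 rad (1.0 is 2 rad), then the gripper command: -1 is shut, 1 is fully open, values between are in proportion. A call has 1 to 12 rows; each row shifts and turns the pose as measured when the row begins, along the tool's axes as they then stand; what a row does not reach is not made up. A row lasts 1/10 s, in which the tool goes at most 50 mm and 8.59 degrees, less where a joint would pass 70% of its speed; a pose out of reach is approached as far as the arm can. A call with a number of a shift or a turn outside -1 to 1 is refused whole. A call with a gripper value outside its range is refused whole. The fingers move at their own pace and stop on an object; "grip_force" is the grip in N (left out, the last holds). Time passes only in rows, so rows that do not move let the fingers close. It gives the time, the measured TCP pose, the force and the opening at its end, in the units of the state.
- env.state(): the state, without advancing time (a new reading comes with each control period).
- viewer.get_image(name): name is "side" or "top"; returns a dict with "frame" (420x560x3 uint8, red, green, blue), "range_z" (420x560 float32, mm along the optical axis (not along the pixel's ray), 0 where there is no reading), "camera_matrix" (3x3 intrinsics, pixels), "T" (4x4, takes a point from camera to world coordinates). Camera axes: x right, y up, looking along -z (the intrinsics and any distortion apply to the point x, -y, -z); pixel columns grow to the right and rows downward; lengths in mm; the calibration is good to about 2 mm. A picture is of the moment at which its call begins.
- env.finish_job(): hands the job in, once; it reports no verdict.
The state is a dict: "time": time; "joint_positions": joint angles; "joint_vel": joint speeds; "effort": joint torques, N m; "tcp_pos": TCP position; "tcp_rot": TCP orientation; "wrist_force": force on the tool from outside, world axes, zero at the start; "torque": the same for the moment, N m; "opening": finger opening in mm.
Only numpy, scipy, OpenCV 4.12 (cv2) and the standard library are available. Lean on these libraries where they do the work, as an engineer would, in place of code of your own. Each camera call takes 0.05 s, during which the arm holds its last target.

TASK

Make up the three case pans on the bench: lay the pink denture in the pan that holds the yellow plaster cast, the purple silicone mould in the pan with the white cast, and the red wax block in the pan with the small steel melting cup. Each goes flat on the pan's floor in the empty half beside what stands there, right way up; set it down gently rather than dropping it, and leave the two casts and the cup where they stand.

Things in the scene. Friction and masses are not known exactly. Their poses are not given: they have to be found in the camera images.
- denture: upper denture, pink base with a row of ivory teeth, lying flat teeth up; 50 mm (its x, front teeth to the rear edge) x 62 mm (its y) x 19 mm high, 30 g. Origin: centre of its underside, z up. The sides that can be gripped are about 12 mm high (8 mm at the rear, +x)
- silicone_key: purple crescent-shaped silicone mould, lying flat; 37 mm (its x) x 66 mm (its y, its long direction) x 15 mm high, about 70 g. Origin: centre of its underside, z up. It behaves as a solid D: its hollow side cannot be entered by a finger, so grip it over its whole 37 mm width
- wax_block: plain red rectangular slab of modelling wax, lying flat; 32 mm (its x) x 68 mm (its y) x 11 mm high, about 40 g. Origin: centre of its underside, z up
- pan_yellow: shallow aluminium pan, 120 x 190 x 18 mm high (walls 3 mm, a 9 mm lip at each end, inner floor 3 mm above the bench), fixed; three alike, this one holding the yellow cast (cast_yellow). Origin: under its centre, at bench height; y along its length, +y end roughly to the robot's left; x across. Its cast or cup stands at about y = +48 mm; the half round x = 0, y = -43 mm (about 114 x 100 mm) is empty
- pan_white: shallow aluminium pan, 120 x 190 x 18 mm high (walls 3 mm, a 9 mm lip at each end, inner floor 3 mm above the bench), fixed; three alike, this one holding the white cast (cast_white). Origin: under its centre, at bench height; y along its length, +y end roughly to the robot's left; x across. Its cast or cup stands at about y = +48 mm; the half round x = 0, y = -43 mm (about 114 x 100 mm) is empty
- pan_cup: shallow aluminium pan, 120 x 190 x 18 mm high (walls 3 mm, a 9 mm lip at each end, inner floor 3 mm above the bench), fixed; three alike, this one holding the steel cup (steel_cup). Origin: under its centre, at bench height; y along its length, +y end roughly to the robot's left; x across. Its cast or cup stands at about y = +48 mm; the half round x = 0, y = -43 mm (about 114 x 100 mm) is empty
- cast_yellow: plaster jaw model, the yellow one: ochre teeth and upper part on a white and pale yellow base, 64 x 70 x 55 mm, loose, standing in its pan and to be left there. Origin: centre of its underside, z up
- cast_white: plaster jaw model, the white one: white teeth and upper part on a pale yellow base, 66 x 70 x 47 mm, loose, standing in its pan and to be left there. Origin: centre of its underside, z up
- steel_cup: small plain pale grey steel cup (open at the top, slightly wider at the rim), 60 mm across and 46 mm high, loose, standing in its pan and to be left there. Origin: centre of its underside, z up
Things that resemble listed ones, but are neither listed nor needed, are in the scene too. There is more than one size of the silicone_key; the one meant has the size given above.

How it is judged:
By the outcome, as a careful person would: the job done as asked, in the order asked, and still so for the second after the job is handed in, with the robot touching nothing.
It also fails if it takes over 80 s, if anything falls off the work surface, if the arm or the gripper's body presses on something with over 40 N, if the wrist force passes 120 N, or if a joint passes its speed limit or range.

## Working session

There is one attempt and no reset: what is moved stays moved. The work goes in short steps, Python scripts to look and compute and a tool call to move; the robot and the scene stay as the last step left them, time stands still between calls to the robot, and variables do not carry over. Pictures are saved under pics/ and viewed, and the job is handed in when it is done.

Besides the shell and the picture viewer there is one more tool, called by a JSON object that holds its "name" and its "arguments", one argument or row to a line. step_arm: Moves the arm, as the interface text tells. Its arguments: {"type":"object","properties":{"deltas":{"type":"string"},"grip_force":{"type":"number"}},"required":["deltas"]}

```bash
ls; mkdir -p pics
python3 - <<'E'
from rig import env, viewer
import cv2,numpy as np
s=env.state(); print(s)
for n in("side","top"):
    g=viewer.get_image(n); cv2.imwrite(f"pics/{n}0.png",g["frame"][:,:,::-1]); np.savez(f"{n}0.npz",**g)
    print(n,g["camera_matrix"],g["T"], g.keys())
E
```

```text
pics
{'time': 0.0, 'joint_positions': array([ 5.57757445e+01,  3.02796566e+01,  8.21551495e+01,  7.19479703e-04,
        6.76895938e+01, -1.02248914e+01]), 'joint_vel': array([-0.01977902, -0.03036865,  0.01454725,  0.00590939,  0.04740565,
       -0.00156878]), 'effort': array([ 5.63839058e-04, -4.42361248e+01, -1.78025669e+01, -1.03901527e-04,
        8.44496477e-03, -7.98938771e-06]), 'tcp_pos': array([253.7472245 , 570.40071492, 230.33307941]), 'tcp_rot': array([[-9.13547783e-01,  4.06729557e-01, -1.23075329e-03],
       [ 4.06731226e-01,  9.13546119e-01, -1.78869501e-03],
       [ 3.96834762e-04, -2.13464416e-03, -9.99997643e-01]]), 'wrist_force': array([ 0.0778661 ,  0.35754674, -0.20317975]), 'torque': array([-0.02446941, -0.04082132,  0.01708264]), 'opening': 85.64686833048563}
side [[486.95708506   0.         286.12311798]
 [  0.         486.95708506 209.99405286]
 [  0.           0.           1.        ]] [[ 8.93749513e-01  2.70379749e-01 -3.57919822e-01  3.13701009e+01]
 [-4.48018742e-01  5.77479088e-01 -6.82493304e-01 -7.23135477e+02]
 [ 2.21588437e-02  7.70332846e-01  6.37256849e-01  8.24162077e+02]
 [ 0.00000000e+00  0.00000000e+00  0.00000000e+00  1.00000000e+00]] dict_keys(['frame', 'range_z', 'camera_matrix', 'T'])
top [[425.59909092   0.         285.12596647]
 [  0.         425.59909092 210.82377952]
 [  0.           0.           1.        ]] [[-8.59766706e-03  9.90320140e-01 -1.38535558e-01  3.00040436e+02]
 [-9.99962242e-01 -8.68967075e-03 -5.92881695e-05  1.23850270e+02]
 [-1.26254265e-03  1.38529817e-01  9.90357459e-01  1.18485029e+03]
 [ 0.00000000e+00  0.00000000e+00  0.00000000e+00  1.00000000e+00]] dict_keys(['frame', 'range_z', 'camera_matrix', 'T'])
```

View pics/top0.png

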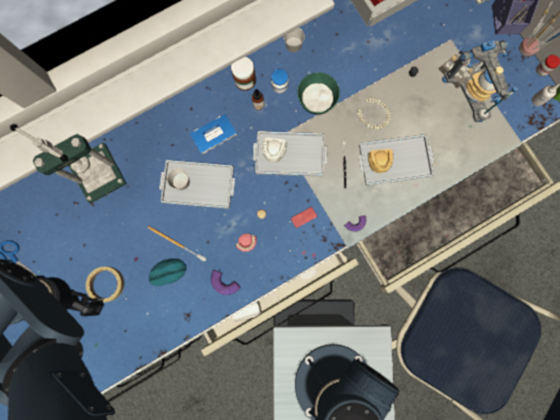

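View pics/side0.png

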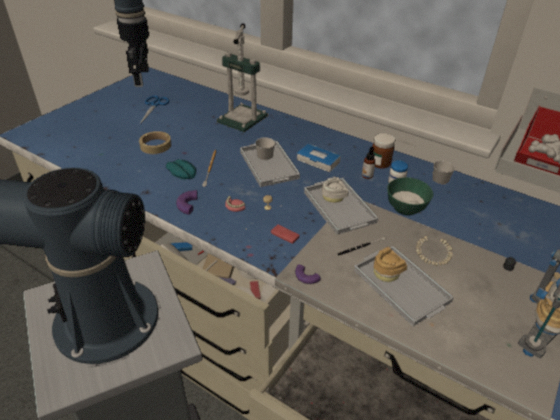

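```bash
cat > h.py <<'E'
import numpy as np,cv2
def load(f): return dict(np.load(f))
def cloud(g):
    z=g["range_z"].astype(float);K=g["camera_matrix"];v,u=np.mgrid[:z.shape[0],:z.shape[1]]
    p=np.stack([(u-K[0,2])/K[0,0]*z,-(v-K[1,2])/K[1,1]*z,-z],-1)
    return p@g["T"][:3,:3].T+g["T"][:3,3]
def plane(g,u,v,h):
    K=g["camera_matrix"];d=np.stack([(np.asarray(u,float)-K[0,2])/K[0,0],-(np.asarray(v,float)-K[1,2])/K[1,1],-np.ones(np.shape(u))],-1)@g["T"][:3,:3].T
    o=g["T"][:3,3];return o+d*((h-o[2])/d[...,2])[...,None]
def proj(g,p):
    c=(np.asarray(p,float)-g["T"][:3,3])@g["T"][:3,:3];K=g["camera_matrix"]
    return np.stack([K[0,0]*c[...,0]/-c[...,2]+K[0,2],K[1,1]*-c[...,1]/-c[...,2]+K[1,2]],-1)
E
python3 - <<'E'
from h import *
for n in("top","side"):
    g=load(n+"0.npz");P=cloud(g);hsv=cv2.cvtColor(g["frame"],cv2.COLOR_RGB2HSV).astype(int)
    H,S,V=hsv[...,0],hsv[...,1],hsv[...,2]
    m={"purple":(H>133)&(H<160)&(S>100),"red":((H>172)|(H<8))&(S>110)&(V>90)}
    for k,mm in m.items():
        c,l,st,ce=cv2.connectedComponentsWithStats(mm.astype(np.uint8))
        for i in range(1,c):
            if st[i,4]<40: continue
            vs,us=np.where(l==i); z=g["range_z"][l==i]; q=P[l==i]
            h={"purple":15,"red":11}[k]
            w=plane(g,us,vs,np.median(q[:,2]))
            r=cv2.minAreaRect(w[:,:2].astype(np.float32))
            print(n,k,st[i],ce[i].round(),"zmed",np.median(q[:,2]).round(1),"rect",np.round(r[0],1),np.round(r[1],1),round(r[2],1))
g=load("top0.npz");f=g["frame"][:,:,::-1]
cv2.imwrite("pics/a.png",cv2.resize(f[120:310,150:440],None,fx=2.7,fy=2.7,interpolation=cv2.INTER_CUBIC))
g=load("side0.npz");f=g["frame"][:,:,::-1]
cv2.imwrite("pics/b.png",cv2.resize(f[130:330,160:460],None,fx=2.6,fy=2.6,interpolation=cv2.INTER_CUBIC))
E
```

```text
top purple [224 283  15  11  46] [232. 289.] zmed 18.6 rect [250.  271.6] [17.2 39.4] 45.4
top red [546  55  14  14 158] [553.  61.] zmed 54.2 rect [ 876.6 -633.7] [37.7 38.9] 89.5
top red [292 208  24  19 237] [303. 217.] zmed 9.6 rect [446.9  72.9] [29.3 64.6] 28.0
top red [239 235  13  12  66] [245. 240.] zmed 7.1 rect [382.9 235.7] [33.3 30.4] 89.5
side red [ 517  106   43   59 1088] [542. 132.] zmed 219.3 rect [1089.8  -79.7] [276.6  91.8] 32.3
side red [272 225  27  18 234] [284. 233.] zmed 10.9 rect [444.1  68.7] [32.6 65.5] 28.1
side red [251 282   9  16  98] [255. 289.] zmed -162.8 rect [362.1  74.1] [54.8 18.8] 74.5
```

View pics/a.png

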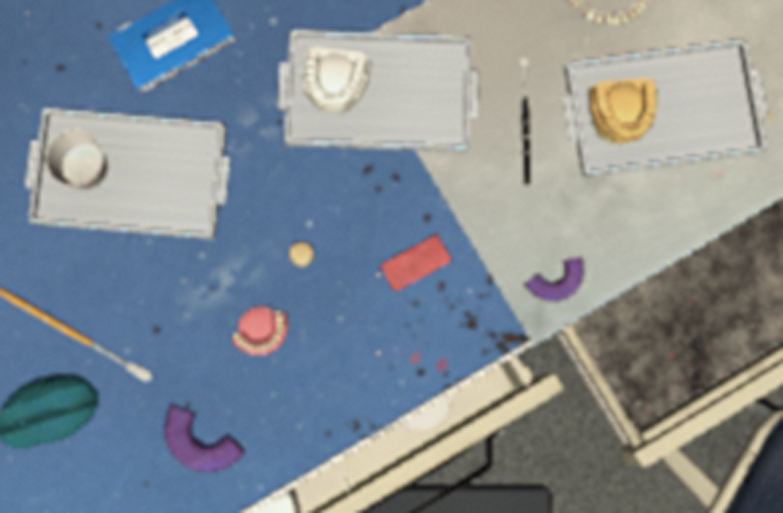

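View pics/b.png

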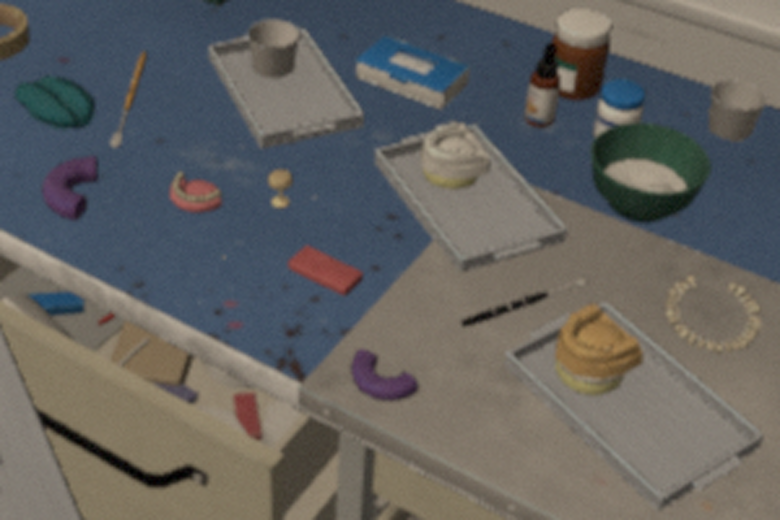

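```bash
cat > m.py <<'E'
from h import *
def meas(n,f,dbg=False):
    g=load(f);P=cloud(g);lab=cv2.cvtColor(g["frame"],cv2.COLOR_RGB2LAB).astype(int)
    hsv=cv2.cvtColor(g["frame"],cv2.COLOR_RGB2HSV).astype(int);H,S,V=hsv[...,0],hsv[...,1],hsv[...,2]
    out={}
    for k,mm,h in (("purple",(H>128)&(H<165)&(S>60)&(V>40),15),("red",((H>168)|(H<10))&(S>80)&(V>80),11)):
        mm=cv2.morphologyEx(mm.astype(np.uint8),cv2.MORPH_OPEN,np.ones((2,2),np.uint8))
        c,l,st,ce=cv2.connectedComponentsWithStats(mm)
        for i in range(1,c):
            if st[i,4]<60: continue
            vs,us=np.where(l==i);q=P[l==i];z=q[:,2]
            if abs(np.median(z))>40: continue
            w=plane(g,us,vs,h)
            if not 200<w[:,0].mean()<700: continue
            r=cv2.minAreaRect(w[:,:2].astype(np.float32))
            print(n,k,"px",ce[i].round(),st[i,4],"z med/p95",np.percentile(z,[50,95]).round(1),"rect",np.round(r[0],1),np.round(r[1],1),round(r[2],1),"mean",w[:,:2].mean(0).round(1))
if __name__=="__main__":
    for n in("top","side"): meas(n,n+"0.npz")
E
python3 m.py
python3 - <<'E'
from h import *
g=load("top0.npz")
P=cloud(g)
for (u,v) in ((225,282),(356,222),(246,242),(303,217),(200,190),(300,155),(400,160),(290,250)):
    print(u,v,P[v,u].round(1))
E
```

```text
top purple px [358. 226.] 148 z med/p95 [12.6 16.9] rect [421.4 -76.4] [30.7 57.5] 26.0 mean [421.  -76.1]
top purple px [224. 285.] 340 z med/p95 [18.2 22.4] rect [261.  291.8] [84.7 46. ] 57.4 mean [261.5 292.2]
top red px [305. 218.] 274 z med/p95 [ 9.2 12.7] rect [443.8  70.2] [31.7 67.2] 27.9 mean [444.   70.1]
top red px [246. 241.] 157 z med/p95 [ 7.7 17.6] rect [379.8 231.2] [36.  35.8] 89.5 mean [379.9 231.6]
side purple px [187. 202.] 288 z med/p95 [18.4 23. ] rect [262.7 286.4] [98.6 48.2] 55.0 mean [263.3 285.5]
side purple px [307. 277.] 221 z med/p95 [13.2 17. ] rect [422.  -83.7] [37.4 62. ] 25.9 mean [422.5 -85. ]
side red px [236. 203.] 60 z med/p95 [ 9.7 20.4] rect [380.8 230.4] [19.8 37.8] 54.9 mean [381.1 231. ]
side red px [236. 209.] 66 z med/p95 [ 6.9 12. ] rect [370.1 209.3] [22.2 50.3] 54.4 mean [370.9 207.8]
side red px [285. 234.] 270 z med/p95 [10.4 14.1] rect [444.1  65.2] [35.5 67.4] 28.2 mean [444.1  64.1]
225 282 [269.8 290.7   0.6]
356 222 [432.3 -74.1   0.9]
246 242 [378.7 232.9   6.5]
303 217 [446.5  74.4  10.6]
200 190 [526.1 363.    6.9]
300 155 [625.8  80.1   3.7]
400 160 [ 608.5 -204.4    4.2]
290 250 [355.4 111.5  11.1]
```

Run:
```python
from h import *
t=load("top0.npz")["frame"][:,:,::-1];s=load("side0.npz")["frame"][:,:,::-1]
a=cv2.resize(t[222:262,226:266],None,fx=10,fy=10,interpolation=cv2.INTER_CUBIC)
b=cv2.resize(s[184:224,216:256],None,fx=10,fy=10,interpolation=cv2.INTER_CUBIC)
cv2.imwrite("pics/d.png",np.hstack([a,b]))
c=cv2.resize(t[205:245,336:376],None,fx=10,fy=10,interpolation=cv2.INTER_CUBIC)
d=cv2.resize(s[257:297,287:327],None,fx=10,fy=10,interpolation=cv2.INTER_CUBIC)
cv2.imwrite("pics/k.png",np.hstack([c,d]))
```

```text
(no output)
```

View pics/d.png

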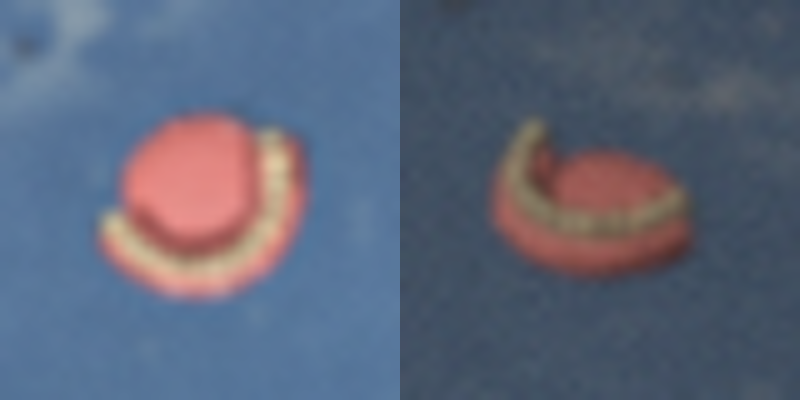

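View pics/k.png

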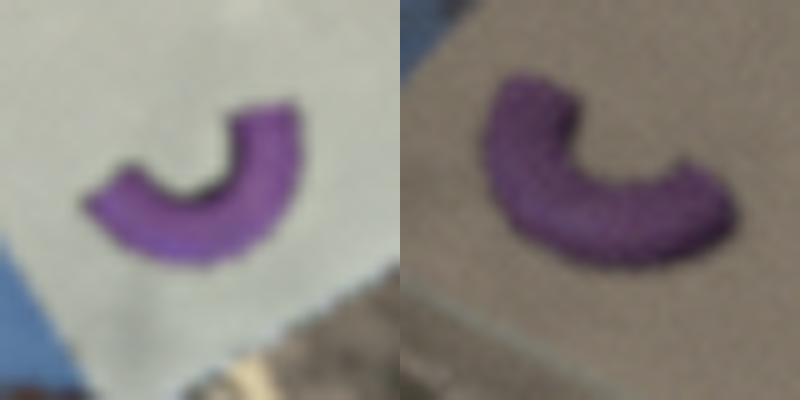

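Run:
```python
from h import *
g=load("top0.npz");f=g["frame"].astype(int)
# denture
m=np.zeros(f.shape[:2],bool);m[226:258,230:262]=True
m&=(f[...,0]>f[...,2]-5)
c,l,st,ce=cv2.connectedComponentsWithStats(m.astype(np.uint8));i=1+np.argmax(st[1:,4]);vs,us=np.where(l==i)
w=plane(g,us,vs,8)[:,:2];print("denture area mm2",len(us)*np.abs(np.linalg.det(np.array([plane(g,[246,247],[241,241],8)[1,:2]-plane(g,[246],[241],8)[0,:2],plane(g,[246],[242],8)[0,:2]-plane(g,[246],[241],8)[0,:2]]))))
r=cv2.minAreaRect(w.astype(np.float32));print("denture",r, w.mean(0))
a=np.radians(27);ux=np.array([np.cos(a),np.sin(a)]);uy=np.array([-ux[1],ux[0]])
px=w@ux;py=w@uy;cx=(px.max()+px.min())/2;cy=(py.max()+py.min())/2
print("yaw27 ext",np.ptp(px),np.ptp(py),"centre",cx*ux+cy*uy)
# pans
z=2.7;off=np.array([150,120])
pans={"cup":[(41,108),(223,122),(213,238),(30,223)],"white":[(288,30),(470,38),(468,150),(285,146)],"yellow":[(566,65),(745,40),(765,150),(583,175)]}
tt=cv2.resize(g["frame"][:,:,::-1],None,fx=4,fy=4,interpolation=cv2.INTER_CUBIC)
G=load("side0.npz");ss=cv2.resize(G["frame"][:,:,::-1],None,fx=4,fy=4,interpolation=cv2.INTER_CUBIC)
for k,q in pans.items():
    uv=(np.array(q,float)+.5)/z-.5+off
    w=plane(g,uv[:,0],uv[:,1],18)[:,:2];r=cv2.minAreaRect(w.astype(np.float32))
    yv=(w[0]-w[1])+(w[3]-w[2]);yaw=np.degrees(np.arctan2(yv[1],yv[0]))-90;c=w.mean(0)
    print(k,c.round(1),yaw.round(2),"sides",[np.linalg.norm(w[i]-w[(i+1)%4]).round(1) for i in range(4)])
    R=np.array([[np.cos(np.radians(yaw)),-np.sin(np.radians(yaw))],[np.sin(np.radians(yaw)),np.cos(np.radians(yaw))]])
    cor=np.array([[60,95],[60,-95],[-60,-95],[-60,95]])@R.T+c
    p3=np.c_[cor,np.full(4,18)]
    for im,gg in((tt,g),(ss,G)):
        pp=((proj(gg,p3)+.5)*4-.5).round().astype(int);cv2.polylines(im,[pp],True,(0,0,255),1)
        t3=np.r_[R@[0,-43]+c,3];u=((proj(gg,t3)+.5)*4-.5).astype(int);cv2.drawMarker(im,tuple(int(x) for x in u),(0,255,0),0,12)
cv2.imwrite("pics/pt.png",cv2.resize(tt[480:880,600:1800],None,fx=.66,fy=.66))
cv2.imwrite("pics/ps.png",ss[540:1320,920:1840][::1,::1][:780,:].copy() if 0 else cv2.resize(ss[540:1320,920:1840],None,fx=.76,fy=.76))
```

```text
denture area mm2 2300.287513785628
denture ((378.003173828125, 232.123779296875), (50.90962600708008, 51.36920928955078), 71.55205535888672) [378.04946311 232.30177496]
yaw27 ext 49.775725131114996 60.283749949869176 centre [378.36894082 233.31151207]
cup [542.5 370.6] -5.12 sides [np.float64(190.7), np.float64(122.3), np.float64(189.2), np.float64(121.7)]
white [627.2 109.9] -2.46 sides [np.float64(191.7), np.float64(120.4), np.float64(189.9), np.float64(124.9)]
yellow [ 606.8 -189.2] 7.55 sides [np.float64(190.7), np.float64(119.1), np.float64(191.2), np.float64(118.4)]
```

View pics/pt.png

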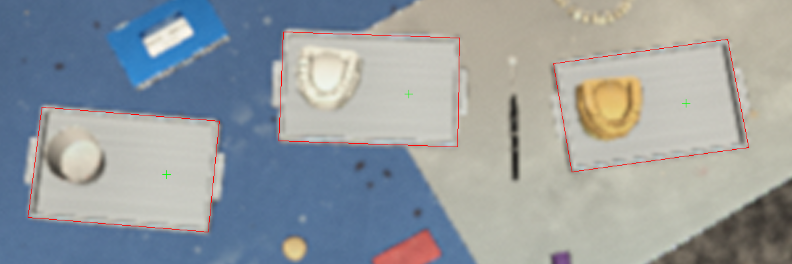

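View pics/ps.png

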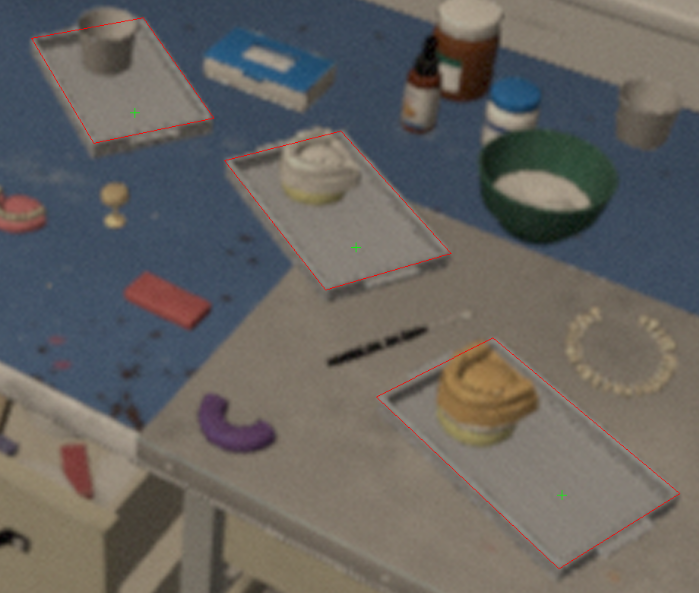

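```bash
cat > plan.py <<'E'
import sys,numpy as np
from scipy.spatial.transform import Rotation as Ro
from rig import env
def main(x,y,z,jaw,step=48):
    s=env.state();p=s["tcp_pos"];R=s["tcp_rot"]
    cur=np.degrees(np.arctan2(R[1,1],R[0,1]));d=(jaw-cur+180)%360-180
    if len(sys.argv)>6: d=d-360*np.sign(d)
    D=np.array([x,y,z])-p
    # target: tool exactly down, jaw angle
    a=np.radians(cur+d);Y=np.array([np.cos(a),np.sin(a),0]);Z=np.array([0,0,-1.]);T=np.c_[np.cross(Y,Z),Y,Z]
    n=int(max(np.ceil(np.linalg.norm(D)/step),np.ceil(abs(d)/8.4),1))
    print("t",round(s["time"],2),"pos",p.round(1),"jaw",round(cur,1),"d",D.round(1),round(d,1),"tilt",R[:,2].round(4),"open",round(s["opening"],1),"F",s["wrist_force"].round(1),"n",n)
    rows=[]
    # yaw part split, tilt correction in first row
    for i in range(n):
        Ri=Ro.from_euler('z',d*i/n,degrees=True).as_matrix()@(T@Ro.from_euler('z',d,degrees=True).as_matrix())  if 0 else None
        a=np.radians(cur+d*i/n);Y=np.array([np.cos(a),np.sin(a),0]);Ri=np.c_[np.cross(Y,Z),Y,Z]
        v=Ri.T@(D/n)/150
        rows.append("%.3f %.3f %.3f 0 0 %.4f"%(*v,-np.radians(d)/n/2))
    print("; ".join(rows))
if __name__=="__main__": main(*map(float,sys.argv[1:6]))
E
python3 plan.py 381 234.7 120 -63; sed -i 's/abs(d)\/8.4/abs(d)\/8.4/' plan.py
```

```text
t 0.1 pos [253.8 570.5 230.5] jaw 66.0 d [ 127.2 -335.8 -110.5] -129.0 tilt [-0.0011 -0.0016 -1.    ] open 85.4 F [0.7 0.5 0.3] n 16
-0.105 -0.106 0.046 0 0 0.0704; -0.119 -0.090 0.046 0 0 0.0704; -0.131 -0.073 0.046 0 0 0.0704; -0.140 -0.054 0.046 0 0 0.0704; -0.146 -0.034 0.046 0 0 0.0704; -0.149 -0.013 0.046 0 0 0.0704; -0.149 0.008 0.046 0 0 0.0704; -0.147 0.029 0.046 0 0 0.0704; -0.141 0.049 0.046 0 0 0.0704; -0.133 0.069 0.046 0 0 0.0704; -0.122 0.087 0.046 0 0 0.0704; -0.109 0.103 0.046 0 0 0.0704; -0.093 0.117 0.046 0 0 0.0704; -0.076 0.129 0.046 0 0 0.0704; -0.057 0.138 0.046 0 0 0.0704; -0.037 0.145 0.046 0 0 0.0704
```

{"name": "step_arm", "arguments": {
  "deltas": "-0.105 -0.105 0.045 0 0 0.07 1; -0.12 -0.09 0.045 0 0 0.07 1; -0.13 -0.075 0.045 0 0 0.07 1; -0.14 -0.055 0.045 0 0 0.07 1; -0.145 -0.035 0.045 0 0 0.07 1; -0.15 -0.015 0.045 0 0 0.07 1; -0.15 0.01 0.045 0 0 0.07 1; -0.145 0.03 0.045 0 0 0.07 1; -0.14 0.05 0.045 0 0 0.07 1; -0.135 0.07 0.045 0 0 0.07 1; -0.12 0.085 0.045 0 0 0.07 1; -0.11 0.105 0.045 0 0 0.07 1",
  "grip_force": 25
}}

```text
time: 1.3
tcp_pos: [342.9, 308.0, 143.7]
tcp_rot: [[0.557, 0.83, -0.004], [0.83, -0.557, -0.003], [-0.005, -0.002, -1.0]]
wrist_force: [0.9, 0.3, -0.3]
opening: 85.7
```

```bash
python3 plan.py 381 234.7 120 -63
```

```text
t 1.3 pos [342.9 308.  143.7] jaw -33.9 d [ 38.1 -73.3 -23.7] -29.1 tilt [-0.0044 -0.0032 -1.    ] open 85.7 F [ 0.9  0.3 -0.3] n 4
-0.066 0.121 0.040 0 0 0.0636; -0.050 0.128 0.040 0 0 0.0636; -0.034 0.134 0.040 0 0 0.0636; -0.016 0.137 0.040 0 0 0.0636
```

{"name": "step_arm", "arguments": {
  "deltas": "-0.065 0.12 0.04 0 0 0.0635 1; -0.05 0.128 0.04 0 0 0.0635 1; -0.035 0.135 0.04 0 0 0.0635 1; -0.015 0.137 0.04 0 0 0.0635 1; 0 0 0.1 0 0 0 1; 0 0 0.1 0 0 0 1; 0 0 0.1 0 0 0 1;0 0 0 0 0 0 1"
}}

```text
time: 2.1
tcp_pos: [382.1, 227.5, 70.9]
tcp_rot: [[0.904, 0.427, -0.007], [0.427, -0.904, -0.005], [-0.008, 0.001, -1.0]]
wrist_force: [1.1, -1.0, -0.2]
opening: 85.4
```

```bash
python3 plan.py 381 234.7 40 -63;  cat > look.py <<'E'
import sys
from rig import viewer
from h import *
# look.py tag x y z half
tag=sys.argv[1];p=[float(a) for a in sys.argv[2:5]];hw=int(sys.argv[5])
ims=[]
for n in("top","side"):
    g=viewer.get_image(n);np.savez(f"{n}_{tag}.npz",**g)
    u,v=proj(g,p).round().astype(int);u=min(max(u,hw),560-hw);v=min(max(v,hw),420-hw)
    ims.append(cv2.resize(g["frame"][v-hw:v+hw,u-hw:u+hw,::-1],(400,400),interpolation=cv2.INTER_CUBIC));print(n,"crop at",u-hw,v-hw,"scale",200/hw)
cv2.imwrite(f"pics/{tag}.png",np.hstack(ims))
E
python3 look.py den1 381 235 20 35
```

```text
t 2.1 pos [382.1 227.5  70.9] jaw -64.7 d [ -1.1   7.2 -30.9] 1.7 tilt [-0.007  -0.0047 -1.    ] open 85.4 F [ 1.1 -1.  -0.2] n 1
0.014 -0.046 0.206 0 0 -0.0149
top crop at 210 206 scale 5.714285714285714
side crop at 200 164 scale 5.714285714285714
```

View pics/den1.png

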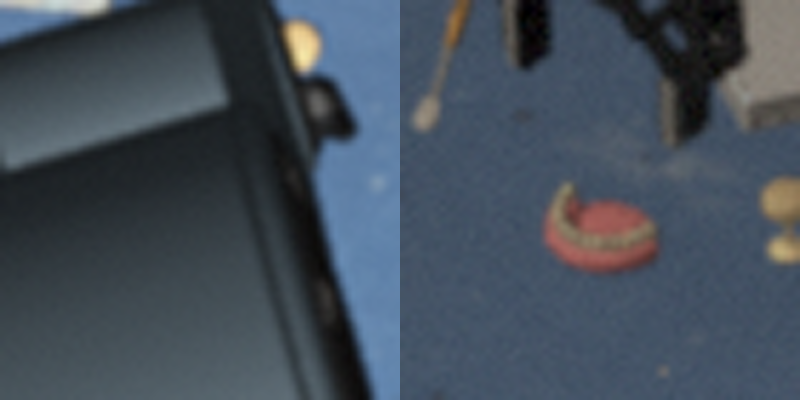

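Run:
```python
from h import *
g=load("top0.npz");P=cloud(g)
f=g["frame"].astype(int);m=np.zeros(f.shape[:2],bool);m[205:223,252:272]=1;m&=f[...,0]>f[...,2]
print(P[m].round(0)[:,2].max(),np.argwhere(m).mean(0)); v,u=np.where(m);w=plane(g,u,v,22);print(w[:,:2].min(0),w[:,:2].max(0))
```

```text
40.0 [213.70769231 261.09230769]
[443.31897697 179.45275583] [465.63324555 201.5175389 ]
```

{"name": "step_arm", "arguments": {
  "deltas": "0.014 -0.046 0.1 0 0 -0.015 0.8; 0 0 0.1 0 0 0 0.8; 0 0 0 0 0 0 0.8"
}}

```text
time: 2.5
tcp_pos: [383.8, 236.2, 43.9]
tcp_rot: [[0.89, 0.456, 0.001], [0.456, -0.89, -0.002], [0.0, 0.002, -1.0]]
wrist_force: [0.6, 0.1, -0.5]
opening: 77.0
```

```bash
python3 plan.py 381 234.7 10 -63
```

```text
t 2.5 pos [383.8 236.2  43.9] jaw -62.9 d [ -2.8  -1.5 -33.9] -0.1 tilt [ 0.0015 -0.0021 -1.    ] open 77.0 F [ 0.6  0.1 -0.5] n 1
-0.021 0.001 0.226 0 0 0.0012
```

{"name": "step_arm", "arguments": {
  "deltas": "-0.02 0 0.1 0 0 0 0.8; 0 0 0.1 0 0 0 0.8; 0 0 0.04 0 0 0 0.8; 0 0 0 0 0 0 0.8;0 0 0 0 0 0 0.8"
}}

```text
time: 3.0
tcp_pos: [384.3, 236.4, 11.5]
tcp_rot: [[0.889, 0.457, 0.01], [0.457, -0.889, 0.0], [0.009, 0.004, -1.0]]
wrist_force: [0.1, 0.4, -0.0]
opening: 76.7
```

```bash
python3 plan.py 381 234.7 -2 -63;python3 look.py den2 381 235 20 35
```

```text
t 3.0 pos [384.3 236.4  11.5] jaw -62.8 d [ -3.3  -1.7 -13.5] -0.2 tilt [ 9.6e-03  5.0e-04 -1.0e+00] open 76.7 F [ 0.1  0.4 -0. ] n 1
-0.025 -0.000 0.090 0 0 0.0018
top crop at 210 206 scale 5.714285714285714
side crop at 200 164 scale 5.714285714285714
```

View pics/den2.png

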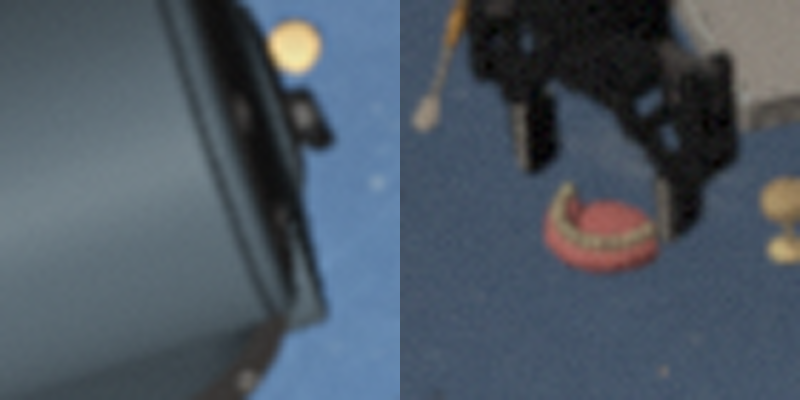

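{"name": "step_arm", "arguments": {
  "deltas": "-0.02 0 0.05 0 0 0 0.8; -0.005 0 0.035 0 0 0 0.8; 0 0 0 0 0 0 0.8;0 0 0 0 0 0 0.8"
}}

```text
time: 3.5
tcp_pos: [381.4, 234.7, -1.3]
tcp_rot: [[0.889, 0.457, 0.012], [0.457, -0.889, 0.001], [0.011, 0.004, -1.0]]
wrist_force: [0.1, -0.7, -0.1]
opening: 76.9
```

```bash
python3 plan.py 381 234.7 -2 -63;python3 look.py den3 381 235 10 25
```

```text
t 3.5 pos [381.4 234.7  -1.3] jaw -62.8 d [-0.4  0.  -0.7] -0.2 tilt [ 0.0116  0.0011 -0.9999] open 76.9 F [ 0.1 -0.7 -0.1] n 1
-0.002 -0.001 0.005 0 0 0.0018
top crop at 220 216 scale 8.0
side crop at 211 177 scale 8.0
```

View pics/den3.png

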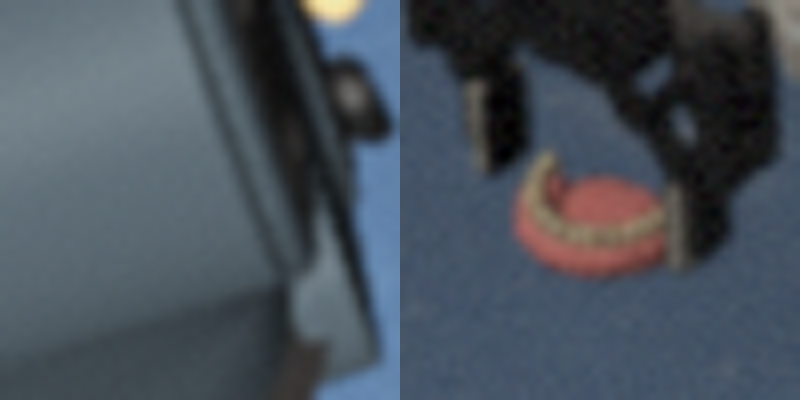

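{"name": "step_arm", "arguments": {
  "deltas": "-0.025 0.01 0.003 0 0 0 0.8; 0 0 0 0 0 0 0.5; 0 0 0 0 0 0 0.3; 0 0 0 0 0 0 0;0 0 0 0 0 0 -0.2;0 0 0 0 0 0 -0.2",
  "grip_force": 25
}}

```text
time: 4.2
tcp_pos: [379.2, 231.5, -0.7]
tcp_rot: [[0.889, 0.457, 0.014], [0.457, -0.889, 0.002], [0.013, 0.005, -1.0]]
wrist_force: [0.3, 0.2, -1.0]
opening: 57.9
```

```bash
python3 plan.py 381 234.7 -2 -63;python3 look.py den4 381 235 10 25
```

```text
t 4.2 pos [379.2 231.5  -0.7] jaw -62.8 d [ 1.8  3.2 -1.3] -0.2 tilt [ 0.0139  0.0019 -0.9999] open 57.9 F [ 0.3  0.2 -1. ] n 1
0.020 -0.013 0.009 0 0 0.0017
top crop at 220 216 scale 8.0
side crop at 211 177 scale 8.0
```

View pics/den4.png

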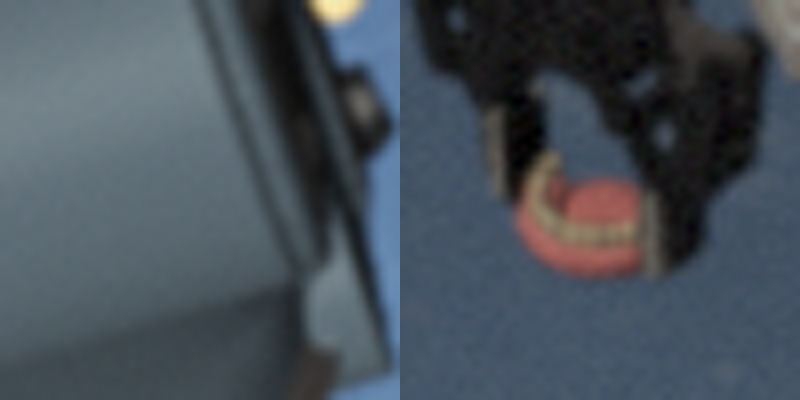

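{"name": "step_arm", "arguments": {
  "deltas": "0 0 0 0 0 0 -1;0 0 0 0 0 0 -1;0 0 0 0 0 0 -1",
  "grip_force": 30
}}

```text
time: 4.6
tcp_pos: [379.2, 231.6, -0.8]
tcp_rot: [[0.889, 0.457, 0.014], [0.457, -0.889, 0.002], [0.013, 0.005, -1.0]]
wrist_force: [-0.4, -0.7, 0.7]
opening: 57.7
```

{"name": "step_arm", "arguments": {
  "deltas": "0 0 -0.1 0 0 0 -1;0 0 -0.15 0 0 0 -1;0 0 -0.15 0 0 0 -1; 0 0 0 0 0 0 -1"
}}

```text
time: 5.0
tcp_pos: [377.6, 231.1, 59.7]
tcp_rot: [[0.889, 0.457, 0.01], [0.457, -0.89, 0.001], [0.01, 0.004, -1.0]]
wrist_force: [-0.4, -0.2, 0.2]
opening: 57.8
```

```bash
python3 look.py den5 381 235 60 30
```

```text
top crop at 213 210 scale 6.666666666666667
side crop at 205 157 scale 6.666666666666667
```

View pics/den5.png

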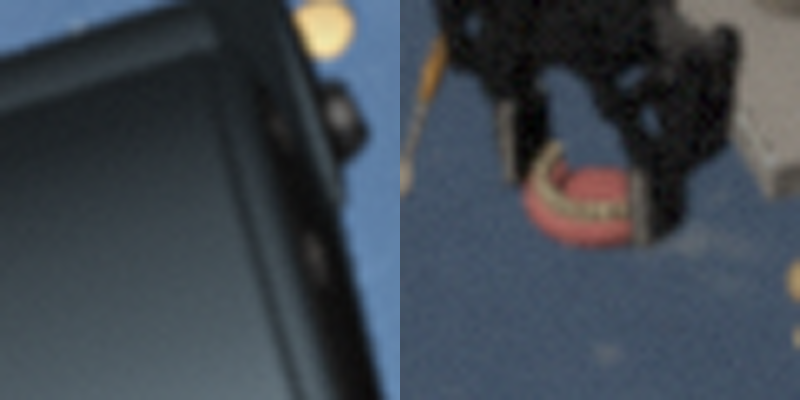

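```bash
python3 plan.py 612.4 -231.8 100 7.5
```

```text
t 5.1 pos [376.7 230.8  58.1] jaw -62.8 d [ 235.7 -462.6   41.9] 70.3 tilt [ 7.3e-03 -1.0e-04 -1.0e+00] open 58.0 F [ 0.  -0.1  0.3] n 11
-0.001 0.315 -0.025 0 0 -0.0558; -0.036 0.313 -0.025 0 0 -0.0558; -0.071 0.307 -0.025 0 0 -0.0558; -0.104 0.297 -0.025 0 0 -0.0558; -0.137 0.283 -0.025 0 0 -0.0558; -0.167 0.266 -0.025 0 0 -0.0558; -0.196 0.246 -0.025 0 0 -0.0558; -0.222 0.223 -0.025 0 0 -0.0558; -0.246 0.197 -0.025 0 0 -0.0558; -0.266 0.168 -0.025 0 0 -0.0558; -0.283 0.137 -0.025 0 0 -0.0558
```

{"name": "step_arm", "arguments": {
  "deltas": "0 0.05 -0.1 0 0 -0.02 -1; 0 0.12 -0.1 0 0 -0.04 -1; -0.02 0.18 -0.05 0 0 -0.05 -1; -0.04 0.18 0 0 0 -0.05 -1; -0.06 0.175 0 0 0 -0.05 -1; -0.08 0.17 0 0 0 -0.05 -1; -0.1 0.16 0 0 0 -0.05 -1; -0.12 0.15 0 0 0 -0.05 -1; -0.135 0.14 0 0 0 -0.05 -1; -0.15 0.12 0 0 0 -0.05 -1; -0.15 0.1 0 0 0 -0.04 -1; -0.15 0.1 0 0 0 -0.03 -1"
}}

```text
time: 6.3
tcp_pos: [510.3, -49.2, 81.1]
tcp_rot: [[-0.014, 1.0, -0.022], [1.0, 0.014, 0.001], [0.001, -0.022, -1.0]]
wrist_force: [0.4, 0.5, -0.4]
opening: 57.7
```

```bash
python3 plan.py 612.4 -231.8 80 7.5 25
```

```text
t 6.3 pos [510.3 -49.2  81.1] jaw 0.8 d [ 102.1 -182.6   -1.1] 6.7 tilt [-0.0222  0.0011 -0.9998] open 57.7 F [ 0.4  0.5 -0.4] n 9
-0.136 0.074 0.001 0 0 -0.0065; -0.137 0.072 0.001 0 0 -0.0065; -0.138 0.070 0.001 0 0 -0.0065; -0.139 0.068 0.001 0 0 -0.0065; -0.140 0.067 0.001 0 0 -0.0065; -0.141 0.065 0.001 0 0 -0.0065; -0.142 0.063 0.001 0 0 -0.0065; -0.142 0.061 0.001 0 0 -0.0065; -0.143 0.059 0.001 0 0 -0.0065
```

```bash
sed -i 's|    rows=\[\]|    w=R.T@np.cross(R[:,2],[0,0,-1.])/2; print("tilt corr units",w.round(4))\n    rows=[]|' plan.py
```

{"name": "step_arm", "arguments": {
  "deltas": "-0.135 0.075 0 -0.005 0 -0.0065 -1; -0.135 0.07 0 -0.005 0 -0.0065 -1; -0.14 0.07 0 0 0 -0.0065 -1; -0.14 0.07 0 0 0 -0.0065 -1; -0.14 0.065 0 0 0 -0.0065 -1; -0.14 0.065 0 0 0 -0.0065 -1; -0.12 0.06 0 0 0 -0.0065 -1; -0.08 0.035 0 0 0 -0.0065 -1; -0.04 0.02 0 0 0 0 -1; 0 0 0 0 0 0 -1; 0 0 0 0 0 0 -1"
}}

```text
time: 7.4
tcp_pos: [595.1, -211.7, 60.3]
tcp_rot: [[-0.117, 0.993, -0.026], [0.993, 0.117, 0.014], [0.017, -0.024, -1.0]]
wrist_force: [-0.4, 0.7, -0.1]
opening: 57.7
```

```bash
python3 plan.py 612.4 -231.8 40 7.5 15; python3 look.py den6 612 -232 40 45
```

```text
t 7.4 pos [ 595.1 -211.7   60.3] jaw 6.7 d [ 17.3 -20.1 -20.3] 0.8 tilt [-0.0257  0.0137 -0.9996] open 57.7 F [-0.4  0.7 -0.1] n 3
tilt corr units [-0.012  -0.0083 -0.    ]
-0.049 0.033 0.045 0 0 -0.0023; -0.049 0.033 0.045 0 0 -0.0023; -0.049 0.032 0.045 0 0 -0.0023
top crop at 368 110 scale 4.444444444444445
side crop at 373 241 scale 4.444444444444445
```

View pics/den6.png

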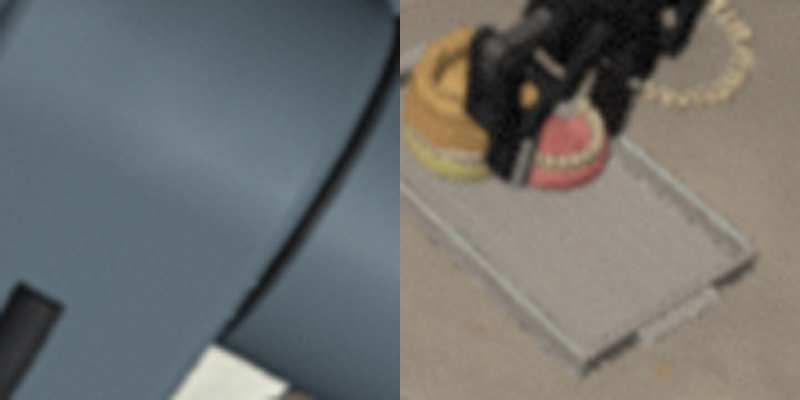

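{"name": "step_arm", "arguments": {
  "deltas": "-0.05 0.03 -0.03 -0.012 -0.008 0 -1; -0.05 0.03 -0.02 0 0 0 -1; -0.04 0.02 0 0 0 0 -1; 0 0 0 0 0 0 -1; 0 0 0 0 0 0 -1"
}}

```text
time: 8.0
tcp_pos: [611.1, -231.3, 70.1]
tcp_rot: [[-0.119, 0.993, 0.004], [0.993, 0.119, -0.001], [-0.002, 0.004, -1.0]]
wrist_force: [0.4, 0.6, -1.1]
opening: 58.0
```

```bash
python3 plan.py 612.4 -231.8 40 7.5 15
```

```text
t 8.0 pos [ 611.1 -231.3   70.1] jaw 6.8 d [  1.3  -0.5 -30.1] 0.7 tilt [ 0.0039 -0.0015 -1.    ] open 58.0 F [ 0.4  0.6 -1.1] n 3
tilt corr units [ 0.0018  0.001  -0.    ]
-0.001 0.003 0.067 0 0 -0.0019; -0.001 0.003 0.067 0 0 -0.0019; -0.001 0.003 0.067 0 0 -0.0019
```

{"name": "step_arm", "arguments": {
  "deltas": "0 0.005 0.08 0 0 -0.003 -1; 0 0.004 0.08 0 0 -0.003 -1; 0 0 0.08 0 0 0 -1; 0 0 0.06 0 0 0 -1; 0 0 0.04 0 0 0 -1; 0 0 0 0 0 0 -1;0 0 0 0 0 0 -1"
}}

```text
time: 8.7
tcp_pos: [610.9, -229.8, 11.9]
tcp_rot: [[-0.132, 0.991, -0.001], [0.991, 0.132, 0.001], [0.002, -0.001, -1.0]]
wrist_force: [-0.7, -0.2, 0.0]
opening: 58.0
```

```bash
python3 plan.py 612.4 -231.8 3 7.5 15; python3 look.py den7 612 -232 20 40
```

```text
t 8.7 pos [ 610.9 -229.8   11.9] jaw 7.6 d [ 1.5 -2.  -8.9] -0.1 tilt [-9.0e-04  1.4e-03 -1.0e+00] open 58.0 F [-0.7 -0.2  0. ] n 1
tilt corr units [-0.0004 -0.0008 -0.    ]
-0.014 0.008 0.059 0 0 0.0009
top crop at 371 117 scale 5.0
side crop at 376 253 scale 5.0
```

View pics/den7.png

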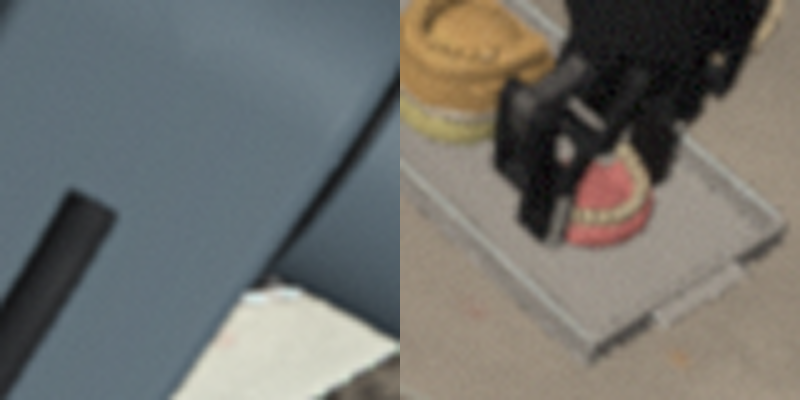

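{"name": "step_arm", "arguments": {
  "deltas": "-0.025 0.008 0.02 0 0 0 -1; -0.01 0 0.02 0 0 0 -1; 0 0 0.01 0 0 0 -1;0 0 0 0 0 0 -1;0 0 0 0 0 0 -1"
}}

```text
time: 9.3
tcp_pos: [614.3, -236.4, 6.0]
tcp_rot: [[-0.132, 0.991, 0.003], [0.991, 0.132, -0.001], [-0.001, 0.003, -1.0]]
wrist_force: [0.2, 0.1, 0.8]
opening: 57.6
```

{"name": "step_arm", "arguments": {
  "deltas": "0 0 0.008 0 0 0 -1;0 0 0 0 0 0 -1;0 0 0 0 0 0 -1"
}}

```text
time: 9.6
tcp_pos: [614.4, -236.3, 4.9]
tcp_rot: [[-0.132, 0.991, 0.003], [0.991, 0.132, -0.001], [-0.001, 0.003, -1.0]]
wrist_force: [0.0, -0.1, 0.2]
opening: 57.8
```

{"name": "step_arm", "arguments": {
  "deltas": "0 0 0.008 0 0 0 -1;0 0 0 0 0 0 -1;0 0 0 0 0 0 -1"
}}

```text
time: 9.9
tcp_pos: [614.4, -236.2, 3.7]
tcp_rot: [[-0.132, 0.991, 0.003], [0.991, 0.132, -0.001], [-0.001, 0.003, -1.0]]
wrist_force: [0.2, 0.7, -0.6]
opening: 57.4
```

{"name": "step_arm", "arguments": {
  "deltas": "0 0 0.008 0 0 0 -1;0 0 0 0 0 0 -1;0 0 0 0 0 0 -1"
}}

```text
time: 10.2
tcp_pos: [614.5, -236.3, 2.4]
tcp_rot: [[-0.132, 0.991, 0.003], [0.991, 0.132, -0.001], [-0.001, 0.003, -1.0]]
wrist_force: [-0.2, 0.2, -0.0]
opening: 57.9
```

{"name": "step_arm", "arguments": {
  "deltas": "0 0 0.006 0 0 0 -1;0 0 0 0 0 0 -1;0 0 0 0 0 0 -1"
}}

```text
time: 10.5
tcp_pos: [614.6, -236.3, 2.4]
tcp_rot: [[-0.132, 0.991, 0.003], [0.991, 0.132, -0.001], [-0.002, 0.003, -1.0]]
wrist_force: [-0.8, 0.8, 0.6]
opening: 58.0
```

```bash
python3 look.py den8 612 -232 20 30
```

```text
top crop at 381 127 scale 6.666666666666667
side crop at 386 263 scale 6.666666666666667
```

View pics/den8.png

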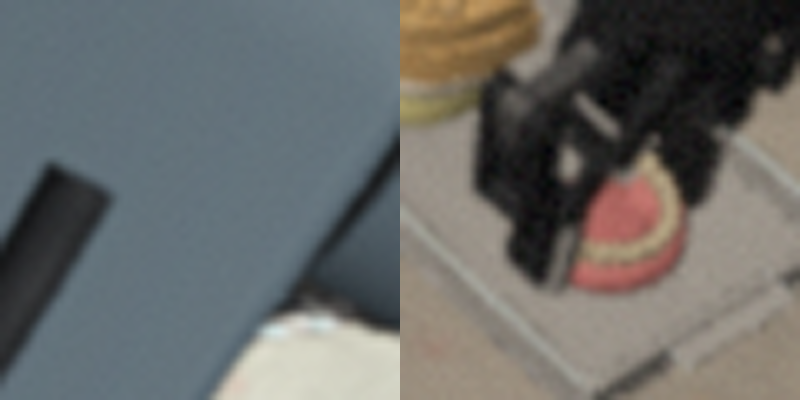

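{"name": "step_arm", "arguments": {
  "deltas": "0 0 0 0 0 0 0.4;0 0 0 0 0 0 0.44;0 0 0 0 0 0 0.5;0 0 0 0 0 0 0.56;0 0 0 0 0 0 0.6;0 0 0 0 0 0 0.6"
}}

```text
time: 11.2
tcp_pos: [614.5, -236.3, 1.8]
tcp_rot: [[-0.132, 0.991, 0.003], [0.991, 0.132, -0.001], [-0.002, 0.003, -1.0]]
wrist_force: [-1.0, 0.5, 0.4]
opening: 68.2
```

{"name": "step_arm", "arguments": {
  "deltas": "0 0 -0.04 0 0 0 0.6;0 0 -0.1 0 0 0 0.6;0 0 -0.2 0 0 0 0.6;0 0 -0.25 0 0 0 0.6;0 0 -0.1 0 0 0 0.6;0 0 0 0 0 0 0.6"
}}

```text
time: 11.8
tcp_pos: [614.5, -236.4, 113.0]
tcp_rot: [[-0.132, 0.991, 0.004], [0.991, 0.132, -0.002], [-0.002, 0.004, -1.0]]
wrist_force: [-0.2, -0.1, -0.0]
opening: 68.2
```

```bash
python3 plan.py 421.7 -78 80 26 30;  python3 look.py den9 612 -232 20 30
```

```text
t 11.8 pos [ 614.5 -236.4  113. ] jaw 7.6 d [-192.8  158.4  -33. ] 18.4 tilt [ 0.0042 -0.0017 -1.    ] open 68.2 F [-0.2 -0.1 -0. ] n 9
tilt corr units [ 0.002   0.0011 -0.    ]
0.135 -0.126 0.024 0 0 -0.0178; 0.140 -0.121 0.024 0 0 -0.0178; 0.144 -0.116 0.024 0 0 -0.0178; 0.148 -0.111 0.024 0 0 -0.0178; 0.152 -0.106 0.024 0 0 -0.0178; 0.155 -0.100 0.024 0 0 -0.0178; 0.159 -0.094 0.024 0 0 -0.0178; 0.162 -0.089 0.024 0 0 -0.0178; 0.165 -0.083 0.024 0 0 -0.0178
top crop at 381 127 scale 6.666666666666667
side crop at 386 263 scale 6.666666666666667
```

View pics/den9.png

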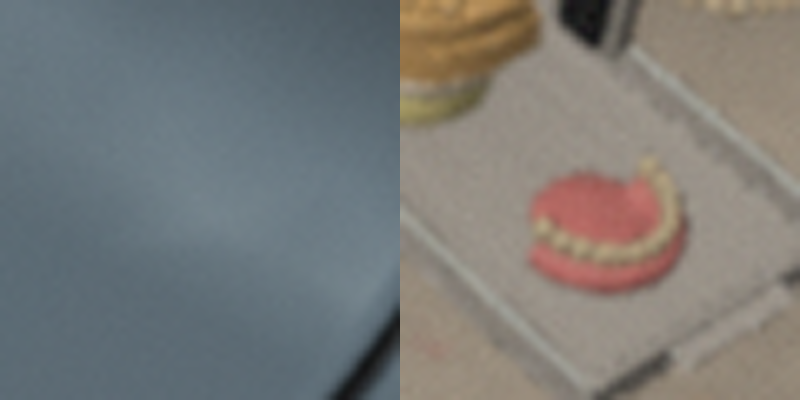

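{"name": "step_arm", "arguments": {
  "deltas": "0.1 -0.08 0 0.002 0.001 -0.018 0.4; 0.14 -0.12 0 0 0 -0.018 0.4; 0.145 -0.115 0.025 0 0 -0.018 0.4; 0.15 -0.11 0.025 0 0 -0.018 0.4; 0.15 -0.105 0.025 0 0 -0.018 0.4; 0.155 -0.1 0.025 0 0 -0.018 0.4; 0.16 -0.095 0.025 0 0 -0.018 0.4; 0.16 -0.09 0.025 0 0 -0.018 0.4; 0.12 -0.06 0.025 0 0 -0.018 0.4; 0.06 -0.03 0.025 0 0 0 0.4; 0 0 0 0 0 0 0.4"
}}

```text
time: 13.0
tcp_pos: [408.6, -72.0, 71.2]
tcp_rot: [[-0.451, 0.892, -0.025], [0.892, 0.451, 0.012], [0.022, -0.017, -1.0]]
wrist_force: [0.0, -0.4, -0.6]
opening: 59.7
```

```bash
python3 plan.py 421.7 -77.5 40 26 30
```

```text
t 13.0 pos [408.6 -72.   71.2] jaw 26.8 d [ 13.1  -5.5 -31.2] -0.8 tilt [-0.0252  0.0123 -0.9996] open 59.7 F [ 0.  -0.4 -0.6] n 2
tilt corr units [-0.0085 -0.0112  0.    ]
-0.036 0.031 0.104 0 0 0.0035; -0.036 0.031 0.104 0 0 0.0035
```

{"name": "step_arm", "arguments": {
  "deltas": "-0.035 0.03 0.03 -0.008 -0.01 0.003 0.4; -0.035 0.03 0.06 0 0 0.003 0.4; 0 0 0.06 0 0 0 0.4; 0 0 0 0 0 0 0.4; 0 0 0 0 0 0 0.4"
}}

```text
time: 13.5
tcp_pos: [426.5, -80.7, 45.6]
tcp_rot: [[-0.437, 0.9, 0.002], [0.9, 0.437, -0.001], [-0.001, 0.002, -1.0]]
wrist_force: [0.7, -0.0, -0.3]
opening: 59.9
```

```bash
python3 plan.py 421.7 -77.5 1.5 26 30;  python3 look.py key1 421 -77 20 30
```

```text
t 13.5 pos [426.5 -80.7  45.6] jaw 25.9 d [ -4.8   3.2 -44.1] 0.1 tilt [ 2.3e-03 -5.0e-04 -1.0e+00] open 59.9 F [ 0.7 -0.  -0.3] n 2
tilt corr units [ 0.0009  0.0007 -0.    ]
0.016 -0.010 0.147 0 0 -0.0004; 0.017 -0.010 0.147 0 0 -0.0004
top crop at 328 195 scale 6.666666666666667
side crop at 274 243 scale 6.666666666666667
```

View pics/key1.png

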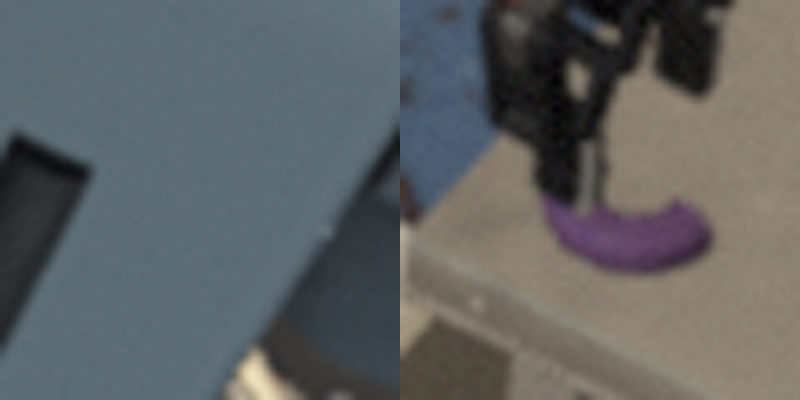

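{"name": "step_arm", "arguments": {
  "deltas": "0.016 -0.01 0.08 0 0 0 0.4; 0.016 -0.01 0.08 0 0 0 0.4; 0 0 0.06 0 0 0 0.4; 0 0 0.04 0 0 0 0.4; 0 0 0 0 0 0 0.4; 0 0 0 0 0 0 0.4"
}}

```text
time: 14.2
tcp_pos: [422.9, -78.2, 6.9]
tcp_rot: [[-0.437, 0.9, 0.006], [0.9, 0.437, -0.002], [-0.005, 0.004, -1.0]]
wrist_force: [0.5, -0.4, 0.2]
opening: 59.8
```

```bash
python3 plan.py 421.7 -77.5 1.5 26 30;  python3 look.py key2 421 -77 20 30
```

```text
t 14.2 pos [422.9 -78.2   6.9] jaw 25.9 d [-1.2  0.7 -5.4] 0.1 tilt [ 0.0059 -0.0023 -1.    ] open 59.8 F [ 0.5 -0.4  0.2] n 1
tilt corr units [ 0.0022  0.0023 -0.    ]
0.008 -0.005 0.036 0 0 -0.0008
top crop at 328 195 scale 6.666666666666667
side crop at 274 243 scale 6.666666666666667
```

View pics/key2.png

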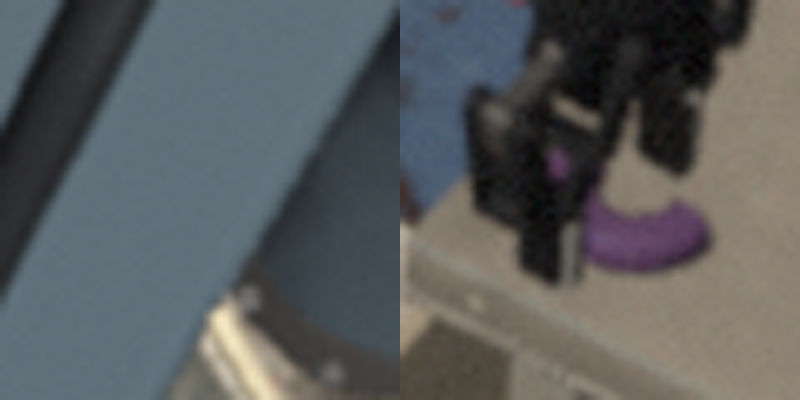

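{"name": "step_arm", "arguments": {
  "deltas": "-0.013 -0.015 0.02 0.002 0.002 0 0.4; 0 0 0.01 0 0 0 0.4; 0 0 0.005 0 0 0 0.4; 0 0 0 0 0 0 0.3; 0 0 0 0 0 0 0.1; 0 0 0 0 0 0 -0.1;0 0 0 0 0 0 -1;0 0 0 0 0 0 -1;0 0 0 0 0 0 -1",
  "grip_force": 30
}}

```text
time: 15.2
tcp_pos: [423.3, -81.8, 2.8]
tcp_rot: [[-0.437, 0.899, 0.005], [0.899, 0.437, -0.002], [-0.004, 0.003, -1.0]]
wrist_force: [-0.0, -0.6, -0.2]
opening: 34.9
```

```bash
python3 plan.py 421.7 -80.5 1.5 26 30;  python3 look.py key3 421 -77 20 30
```

```text
t 15.2 pos [423.3 -81.8   2.8] jaw 25.9 d [-1.6  1.3 -1.3] 0.1 tilt [ 0.0046 -0.0023 -1.    ] open 34.9 F [-0.  -0.6 -0.2] n 1
tilt corr units [0.0016 0.002  0.    ]
0.012 -0.006 0.008 0 0 -0.0008
top crop at 328 195 scale 6.666666666666667
side crop at 274 243 scale 6.666666666666667
```

View pics/key3.png

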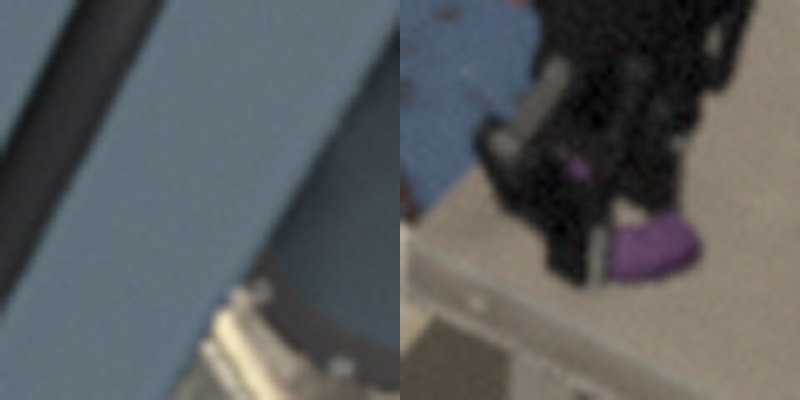

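{"name": "step_arm", "arguments": {
  "deltas": "0 0 0 0 0 0 -1;0 0 0 0 0 0 -1;0 0 -0.05 0 0 0 -1;0 0 -0.1 0 0 0 -1;0 0 -0.15 0 0 0 -1;0 0 -0.15 0 0 0 -1;0 0 0 0 0 0 -1",
  "grip_force": 40
}}

```text
time: 16.0
tcp_pos: [421.3, -81.0, 72.6]
tcp_rot: [[-0.437, 0.9, -0.0], [0.9, 0.437, -0.0], [-0.0, -0.0, -1.0]]
wrist_force: [0.8, -1.1, -0.5]
opening: 34.4
```

```bash
python3 look.py key4 421 -77 60 30
python3 - <<'E'
import numpy as np
for n,c,y in(("white",(627.2,109.9),-2.46),("cup",(542.5,370.6),-5.12)):
    a=np.radians(y);print(n,c[0]+43*np.sin(a),c[1]-43*np.cos(a))
E
python3 plan.py 625.4 66.9 90 -2.5 30
```

```text
top crop at 331 194 scale 6.666666666666667
side crop at 275 230 scale 6.666666666666667
white 625.3543578890017 66.93962750163695
cup 538.6625950592982 327.7715710850716
t 16.1 pos [420.3 -80.7  70.8] jaw 25.9 d [205.1 147.6  19.2] -28.4 tilt [-0.0031  0.0013 -1.    ] open 34.5 F [ 0.5 -0.5 -2.4] n 9
tilt corr units [-0.0011 -0.0013  0.    ]
0.032 0.184 -0.014 0 0 0.0275; 0.042 0.182 -0.014 0 0 0.0275; 0.052 0.180 -0.014 0 0 0.0275; 0.062 0.177 -0.014 0 0 0.0275; 0.072 0.173 -0.014 0 0 0.0275; 0.081 0.169 -0.014 0 0 0.0275; 0.090 0.164 -0.014 0 0 0.0275; 0.099 0.159 -0.014 0 0 0.0275; 0.108 0.153 -0.014 0 0 0.0275
```

View pics/key4.png

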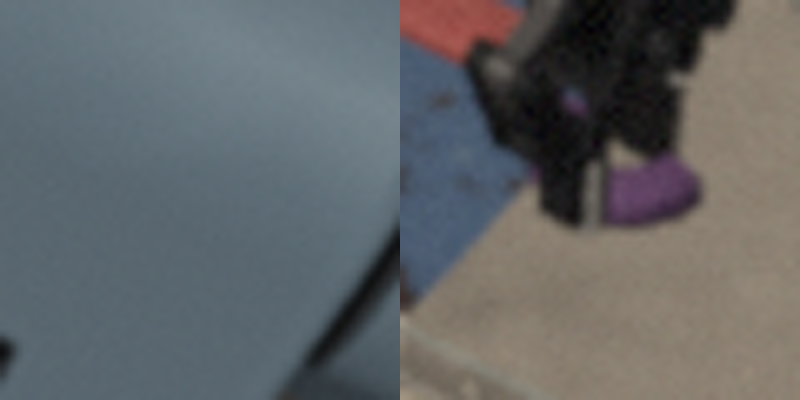

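{"name": "step_arm", "arguments": {
  "deltas": "0.02 0.1 -0.08 -0.001 -0.001 0.0275 -1; 0.035 0.18 -0.08 0 0 0.0275 -1; 0.05 0.18 -0.05 0 0 0.0275 -1; 0.06 0.18 -0.03 0 0 0.0275 -1; 0.07 0.175 -0.02 0 0 0.0275 -1; 0.08 0.17 -0.01 0 0 0.0275 -1; 0.09 0.165 -0.01 0 0 0.0275 -1; 0.1 0.16 0 0 0 0.0275 -1; 0.1 0.13 0 0 0 0.0275 -1; 0.06 0.08 0 0 0 0 -1; 0 0 0 0 0 0 -1; 0 0 0 0 0 0 -1"
}}

```text
time: 17.3
tcp_pos: [622.9, 71.0, 93.9]
tcp_rot: [[0.067, 0.997, -0.035], [0.998, -0.067, 0.008], [0.005, -0.036, -0.999]]
wrist_force: [-0.8, -0.1, -0.6]
opening: 34.2
```

```bash
python3 plan.py 625.4 66.9 60 -2.5 30
```

```text
t 17.3 pos [622.9  71.   93.9] jaw -3.8 d [  2.5  -4.1 -33.9] 1.3 tilt [-0.0351  0.0075 -0.9994] open 34.2 F [-0.8 -0.1 -0.6] n 2
tilt corr units [-0.0178 -0.0026  0.    ]
-0.013 0.009 0.113 0 0 -0.0058; -0.013 0.009 0.113 0 0 -0.0058
```

{"name": "step_arm", "arguments": {
  "deltas": "-0.013 0.008 0.02 -0.018 -0.003 -0.006 -1; -0.013 0.005 0.08 0 0 -0.005 -1; 0 0 0.1 0 0 0 -1; 0 0 0.1 0 0 0 -1;  0 0 0 0 0 0 -1; 0 0 0 0 0 0 -1"
}}

```text
time: 17.9
tcp_pos: [618.7, 64.1, 41.3]
tcp_rot: [[0.047, 0.999, -0.011], [0.999, -0.047, -0.0], [-0.001, -0.011, -1.0]]
wrist_force: [0.4, -0.0, -0.8]
opening: 34.3
```

```bash
python3 plan.py 625.4 66.9 7 -2.5 30; python3 look.py key5 625 67 30 35
```

```text
t 17.9 pos [618.7  64.1  41.3] jaw -2.7 d [  6.7   2.8 -34.3] 0.2 tilt [-1.100e-02 -3.000e-04 -9.999e-01] open 34.3 F [ 0.4 -0.  -0.8] n 2
tilt corr units [-0.0055  0.0004  0.    ]
0.010 0.022 0.114 0 0 -0.0009; 0.010 0.022 0.114 0 0 -0.0009
top crop at 270 118 scale 5.714285714285714
side crop at 313 173 scale 5.714285714285714
```

View pics/key5.png

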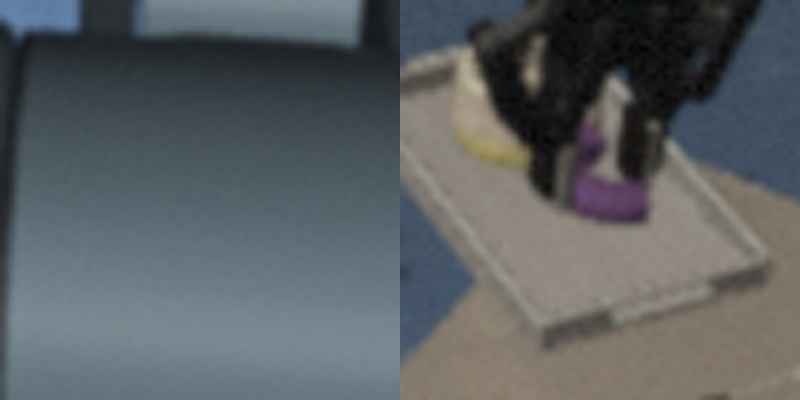

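{"name": "step_arm", "arguments": {
  "deltas": "0 0.022 0.06 -0.0055 0 0 -1; 0 0.02 0.06 0 0 0 -1; 0 0 0.05 0 0 0 -1; 0 0 0.03 0 0 0 -1;  0 0 0 0 0 0 -1; 0 0 0 0 0 0 -1"
}}

```text
time: 18.6
tcp_pos: [627.1, 64.1, 10.3]
tcp_rot: [[0.047, 0.999, 0.005], [0.999, -0.047, -0.001], [-0.001, 0.005, -1.0]]
wrist_force: [0.4, -0.1, -0.4]
opening: 34.3
```

```bash
python3 plan.py 625.4 64 5.8 -2.5 30
```

```text
t 18.6 pos [627.1  64.1  10.3] jaw -2.7 d [-1.7 -0.1 -4.5] 0.2 tilt [ 0.0048 -0.0011 -1.    ] open 34.3 F [ 0.4 -0.1 -0.4] n 1
tilt corr units [0.0024 0.0004 0.    ]
-0.001 -0.012 0.030 0 0 -0.0015
```

{"name": "step_arm", "arguments": {
  "deltas": "0 -0.01 0.02 0.0015 0 0 -1; 0 0 0 0 0 0 -1; 0 0 0.008 0 0 0 -1; 0 0 0 0 0 0 -1"
}}

```text
time: 19.0
tcp_pos: [625.8, 64.2, 6.4]
tcp_rot: [[0.046, 0.999, 0.003], [0.999, -0.046, -0.001], [-0.001, 0.003, -1.0]]
wrist_force: [-0.0, 0.2, -1.0]
opening: 34.2
```

{"name": "step_arm", "arguments": {
  "deltas": "0 0 0.008 0 0 0 -1; 0 0 0 0 0 0 -1; 0 0 0 0 0 0 -1"
}}

```text
time: 19.3
tcp_pos: [626.4, 64.2, 6.1]
tcp_rot: [[0.046, 0.999, 0.004], [0.999, -0.046, -0.001], [-0.001, 0.004, -1.0]]
wrist_force: [0.8, -0.3, -0.9]
opening: 34.4
```

```bash
python3 look.py key6 625 67 30 25
```

```text
top crop at 280 128 scale 8.0
side crop at 323 183 scale 8.0
```

View pics/key6.png

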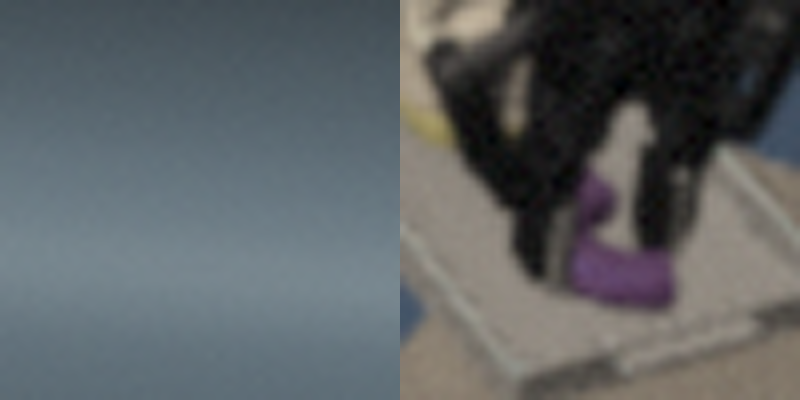

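Near the expected contact height (5.8); two small steps more to feel the floor.

{"name": "step_arm", "arguments": {
  "deltas": "0 0 0.008 0 0 0 -1; 0 0 0 0 0 0 -1; 0 0 0 0 0 0 -1"
}}

```text
time: 19.7
tcp_pos: [626.6, 64.2, 6.1]
tcp_rot: [[0.046, 0.999, 0.004], [0.999, -0.046, -0.001], [-0.001, 0.005, -1.0]]
wrist_force: [0.3, -1.0, -1.2]
opening: 34.2
```

{"name": "step_arm", "arguments": {
  "deltas": "0 0 0.008 0 0 0 -1; 0 0 0 0 0 0 -1; 0 0 0 0 0 0 -1"
}}

```text
time: 20.0
tcp_pos: [626.8, 64.2, 5.8]
tcp_rot: [[0.046, 0.999, 0.005], [0.999, -0.046, -0.001], [-0.001, 0.005, -1.0]]
wrist_force: [0.2, 0.0, 0.7]
opening: 34.0
```

{"name": "step_arm", "arguments": {
  "deltas": "0 0 0 0 0 0 -0.17;0 0 0 0 0 0 -0.1;0 0 0 0 0 0 0;0 0 0 0 0 0 0.1;0 0 0 0 0 0 0.2;0 0 0 0 0 0 0.2"
}}

```text
time: 20.6
tcp_pos: [626.7, 64.2, 4.9]
tcp_rot: [[0.046, 0.999, 0.004], [0.999, -0.046, -0.001], [-0.001, 0.004, -1.0]]
wrist_force: [1.1, -0.1, -0.3]
opening: 51.4
```

{"name": "step_arm", "arguments": {
  "deltas": "0 0 -0.04 0 0 0 0.2;0 0 -0.1 0 0 0 0.2;0 0 -0.2 0 0 0 0.2;0 0 -0.25 0 0 0 0.2;0 0 -0.1 0 0 0 0.2;0 0 0 0 0 0 0.2"
}}

```text
time: 21.2
tcp_pos: [626.5, 64.3, 116.1]
tcp_rot: [[0.046, 0.999, 0.005], [0.999, -0.046, -0.001], [-0.001, 0.006, -1.0]]
wrist_force: [-0.2, 0.2, 0.1]
opening: 51.0
```

```bash
python3 plan.py 444 68 80 28 30;  python3 look.py key7 625 67 20 30
```

```text
t 21.2 pos [626.5  64.3 116.1] jaw -2.7 d [-182.5    3.7  -36.1] 30.7 tilt [ 0.0055 -0.0012 -1.    ] open 51.0 F [-0.2  0.2  0.1] n 7
tilt corr units [ 0.0028  0.0005 -0.    ]
-0.005 -0.174 0.034 0 0 -0.0382; 0.009 -0.174 0.034 0 0 -0.0382; 0.022 -0.172 0.034 0 0 -0.0382; 0.035 -0.170 0.034 0 0 -0.0382; 0.048 -0.167 0.034 0 0 -0.0382; 0.061 -0.163 0.034 0 0 -0.0382; 0.073 -0.158 0.034 0 0 -0.0382
top crop at 275 124 scale 6.666666666666667
side crop at 317 181 scale 6.666666666666667
```

View pics/key7.png

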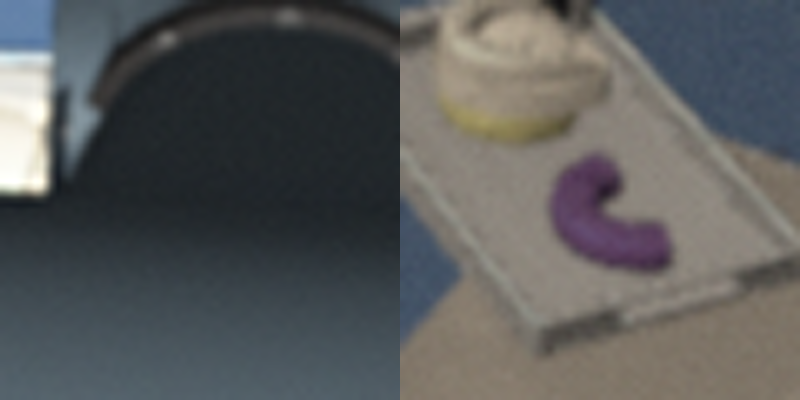

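{"name": "step_arm", "arguments": {
  "deltas": "-0.005 -0.12 0 0.0025 0 -0.038 0.3; 0.009 -0.175 0 0 0 -0.038 0.3; 0.022 -0.17 0.03 0 0 -0.038 0.3; 0.035 -0.17 0.03 0 0 -0.038 0.3; 0.048 -0.165 0.03 0 0 -0.038 0.3; 0.06 -0.16 0.03 0 0 -0.038 0.3; 0.07 -0.15 0.03 0 0 -0.038 0.3; 0.03 -0.08 0.03 0 0 0 0.3; 0 0 0 0 0 0 0.3; 0 0 0 0 0 0 0.3"
}}

```text
time: 22.3
tcp_pos: [424.8, 65.4, 78.1]
tcp_rot: [[-0.486, 0.874, -0.025], [0.874, 0.486, 0.001], [0.013, -0.021, -1.0]]
wrist_force: [0.1, -0.7, -0.5]
opening: 55.2
```

```bash
python3 plan.py 444 68 40 28 30
```

```text
t 22.3 pos [424.8  65.4  78.1] jaw 29.1 d [ 19.2   2.6 -38.1] -1.1 tilt [-0.0247  0.0013 -0.9997] open 55.2 F [ 0.1 -0.7 -0.5] n 2
tilt corr units [-0.0105 -0.0066 -0.    ]
-0.024 0.060 0.127 0 0 0.0047; -0.023 0.060 0.127 0 0 0.0047
```

{"name": "step_arm", "arguments": {
  "deltas": "-0.02 0.05 0.03 -0.0105 -0.0065 0.005 0.3; -0.02 0.05 0.06 0 0 0.0045 0.3; 0 0 0.08 0 0 0 0.3; 0 0 0.04 0 0 0 0.3; 0 0 0 0 0 0 0.3;0 0 0 0 0 0 0.3"
}}

```text
time: 22.9
tcp_pos: [449.1, 67.0, 43.7]
tcp_rot: [[-0.467, 0.884, 0.007], [0.884, 0.467, -0.001], [-0.004, 0.006, -1.0]]
wrist_force: [-0.4, -0.5, -0.7]
opening: 55.2
```

```bash
python3 plan.py 444 68 10 28 30; python3 look.py wax1 444 68 10 30
```

```text
t 22.9 pos [449.1  67.   43.7] jaw 27.9 d [ -5.1   1.  -33.7] 0.1 tilt [ 6.7e-03 -6.0e-04 -1.0e+00] open 55.2 F [-0.4 -0.5 -0.7] n 2
tilt corr units [0.0028 0.0018 0.    ]
0.011 -0.013 0.112 0 0 -0.0006; 0.011 -0.013 0.112 0 0 -0.0006
top crop at 275 188 scale 6.666666666666667
side crop at 255 204 scale 6.666666666666667
```

View pics/wax1.png

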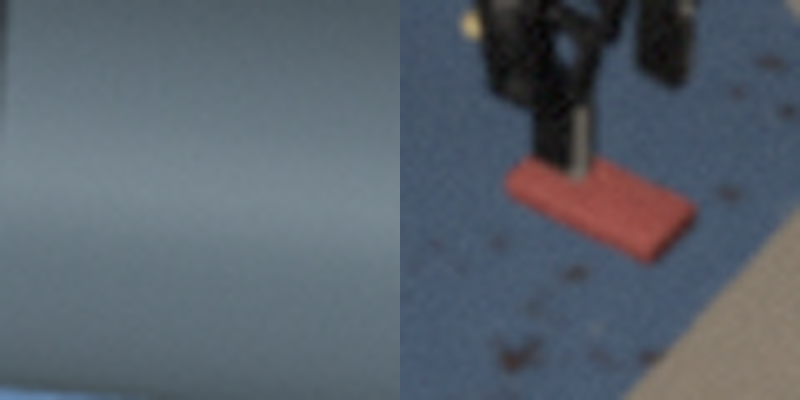

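{"name": "step_arm", "arguments": {
  "deltas": "0.005 -0.016 0.08 0.0028 0.0018 0 0.3; 0.005 -0.016 0.07 0 0 0 0.3; 0 0 0.05 0 0 0 0.3; 0 0 0.03 0 0 0 0.3; 0 0 0 0 0 0 0.3;0 0 0 0 0 0 0.3"
}}

```text
time: 23.6
tcp_pos: [444.4, 65.9, 7.6]
tcp_rot: [[-0.467, 0.884, 0.002], [0.884, 0.467, -0.0], [-0.001, 0.001, -1.0]]
wrist_force: [0.4, 1.1, -0.0]
opening: 55.2
```

```bash
python3 plan.py 444 66.5 1.5 28 30; python3 look.py wax2 444 68 10 25
```

```text
t 23.6 pos [444.4  65.9   7.6] jaw 27.9 d [-0.4  0.6 -6.1] 0.1 tilt [ 1.6e-03 -2.0e-04 -1.0e+00] open 55.2 F [ 0.4  1.1 -0. ] n 1
tilt corr units [ 0.0007  0.0005 -0.    ]
0.005 -0.001 0.040 0 0 -0.0012
top crop at 280 193 scale 8.0
side crop at 260 209 scale 8.0
```

View pics/wax2.png

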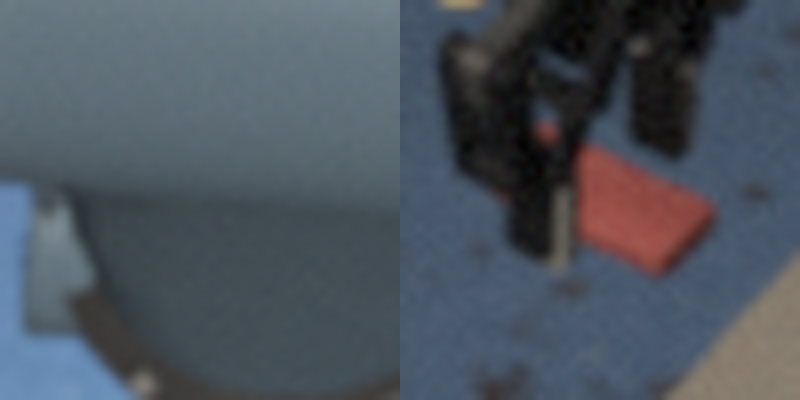

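{"name": "step_arm", "arguments": {
  "deltas": "0 0 0.03 0 0 0 0.3; 0 0 0.008 0 0 0 0.3; 0 0 0 0 0 0 0.3; 0 0 0 0 0 0 0.1; 0 0 0 0 0 0 -0.1; 0 0 0 0 0 0 -0.3; 0 0 0 0 0 0 -1; 0 0 0 0 0 0 -1;0 0 0 0 0 0 -1;0 0 0 0 0 0 -1",
  "grip_force": 30
}}

```text
time: 24.7
tcp_pos: [445.5, 65.9, 2.7]
tcp_rot: [[-0.467, 0.884, 0.005], [0.884, 0.467, -0.001], [-0.003, 0.004, -1.0]]
wrist_force: [-0.6, -0.5, 0.4]
opening: 31.0
```

{"name": "step_arm", "arguments": {
  "deltas": "0 0 -0.05 0 0 0 -1;0 0 -0.1 0 0 0 -1;0 0 -0.15 0 0 0 -1;0 0 -0.15 0 0 0 -1;0 0 0 0 0 0 -1"
}}

```text
time: 25.2
tcp_pos: [444.2, 66.0, 73.0]
tcp_rot: [[-0.467, 0.884, 0.002], [0.884, 0.467, -0.0], [-0.001, 0.002, -1.0]]
wrist_force: [0.8, 0.6, -0.1]
opening: 30.9
```

```bash
python3 plan.py 538.7 327.8 90 -5 30; python3 look.py wax3 444 68 60 30
```

```text
t 25.2 pos [444.2  66.   73. ] jaw 27.9 d [ 94.5 261.8  17. ] -32.9 tilt [ 1.8e-03 -2.0e-04 -1.0e+00] open 30.9 F [ 0.8  0.6 -0.1] n 10
tilt corr units [ 0.0008  0.0005 -0.    ]
0.125 0.137 -0.011 0 0 0.0287; 0.133 0.130 -0.011 0 0 0.0287; 0.140 0.122 -0.011 0 0 0.0287; 0.147 0.114 -0.011 0 0 0.0287; 0.153 0.105 -0.011 0 0 0.0287; 0.159 0.096 -0.011 0 0 0.0287; 0.164 0.087 -0.011 0 0 0.0287; 0.169 0.078 -0.011 0 0 0.0287; 0.173 0.068 -0.011 0 0 0.0287; 0.176 0.058 -0.011 0 0 0.0287
top crop at 276 186 scale 6.666666666666667
side crop at 255 188 scale 6.666666666666667
```

View pics/wax3.png

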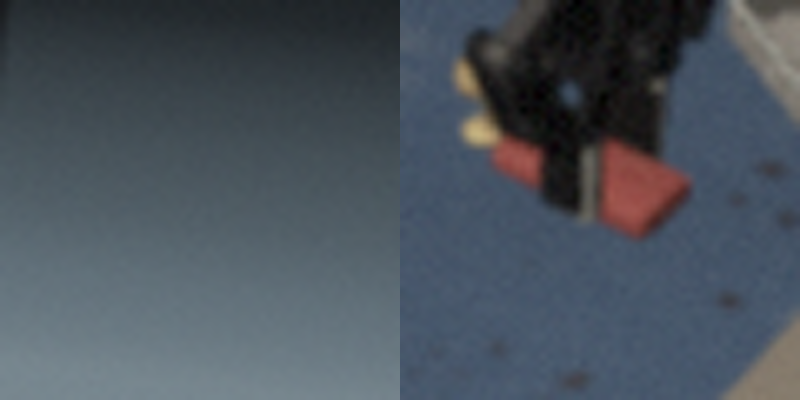

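{"name": "step_arm", "arguments": {
  "deltas": "0.05 0.06 -0.1 0 0 0.028 -1; 0.11 0.11 -0.08 0 0 0.028 -1; 0.14 0.12 -0.03 0 0 0.028 -1; 0.145 0.115 -0.01 0 0 0.028 -1; 0.15 0.105 -0.01 0 0 0.028 -1; 0.16 0.095 -0.01 0 0 0.028 -1; 0.165 0.085 0 0 0 0.028 -1; 0.17 0.08 0 0 0 0.028 -1; 0.17 0.07 0 0 0 0.028 -1; 0.14 0.05 0 0 0 0.028 -1; 0.07 0.03 0 0 0 0 -1; 0 0 0 0 0 0 -1"
}}

```text
time: 26.5
tcp_pos: [530.9, 319.0, 91.0]
tcp_rot: [[0.099, 0.995, -0.031], [0.995, -0.099, -0.005], [-0.008, -0.03, -1.0]]
wrist_force: [-0.8, -0.7, -0.4]
opening: 31.0
```

```bash
python3 plan.py 538.7 326 60 -5 30
```

```text
t 26.5 pos [530.9 319.   91. ] jaw -5.7 d [  7.8   7.  -31. ] 0.7 tilt [-0.0308 -0.0049 -0.9995] open 31.0 F [-0.8 -0.7 -0.4] n 2
tilt corr units [-0.0151  0.004   0.    ]
0.026 0.024 0.103 0 0 -0.0030; 0.026 0.024 0.103 0 0 -0.0030
```

{"name": "step_arm", "arguments": {
  "deltas": "0.02 0.02 0.02 -0.015 0.004 -0.003 -1; 0.015 0.02 0.08 0 0 -0.003 -1; 0 0 0.1 0 0 0 -1; 0 0 0.08 0 0 0 -1;  0 0 0 0 0 0 -1; 0 0 0 0 0 0 -1"
}}

```text
time: 27.1
tcp_pos: [533.7, 318.2, 41.4]
tcp_rot: [[0.086, 0.996, -0.011], [0.996, -0.086, -0.005], [-0.006, -0.011, -1.0]]
wrist_force: [-0.4, 0.6, -0.6]
opening: 31.1
```

```bash
python3 plan.py 538.7 325 7 -5 30; python3 look.py wax4 538 326 30 30
```

```text
t 27.1 pos [533.7 318.2  41.4] jaw -5.0 d [  5.    6.8 -34.4] -0.0 tilt [-0.0111 -0.0053 -0.9999] open 31.1 F [-0.4  0.6 -0.6] n 2
tilt corr units [-0.0053  0.0031 -0.    ]
0.024 0.015 0.115 0 0 0.0002; 0.024 0.015 0.115 0 0 0.0002
top crop at 182 154 scale 6.666666666666667
side crop at 244 135 scale 6.666666666666667
```

View pics/wax4.png

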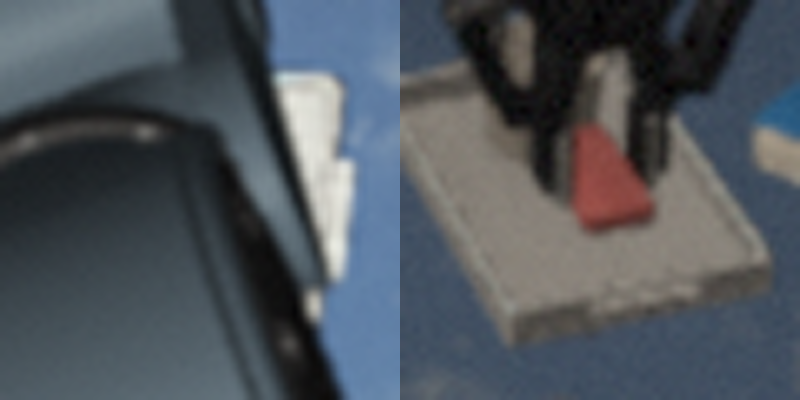

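{"name": "step_arm", "arguments": {
  "deltas": "0.018 0.01 0.05 -0.0055 0.003 0 -1; 0.018 0.01 0.06 0 0 0 -1; 0 0 0.06 0 0 0 -1; 0 0 0.03 0 0 0 -1;  0 0 0 0 0 0 -1; 0 0 0 0 0 0 -1"
}}

```text
time: 27.8
tcp_pos: [538.5, 324.7, 10.4]
tcp_rot: [[0.086, 0.996, 0.005], [0.996, -0.086, 0.001], [0.002, 0.005, -1.0]]
wrist_force: [-1.2, 0.2, -0.3]
opening: 31.1
```

```bash
python3 plan.py 538.7 325 5.7 -5 30
```

```text
t 27.8 pos [538.5 324.7  10.4] jaw -4.9 d [ 0.2  0.3 -4.7] -0.1 tilt [ 0.0047  0.0015 -1.    ] open 31.1 F [-1.2  0.2 -0.3] n 1
tilt corr units [ 0.0023 -0.0009 -0.    ]
0.002 0.001 0.031 0 0 0.0008
```

{"name": "step_arm", "arguments": {
  "deltas": "0 0 0.02 0.002 0 0 -1; 0 0 0 0 0 0 -1; 0 0 0.006 0 0 0 -1; 0 0 0 0 0 0 -1; 0 0 0 0 0 0 -1"
}}

```text
time: 28.3
tcp_pos: [539.1, 324.8, 7.0]
tcp_rot: [[0.086, 0.996, 0.002], [0.996, -0.086, 0.002], [0.002, 0.002, -1.0]]
wrist_force: [-0.5, -0.2, -1.7]
opening: 30.7
```

{"name": "step_arm", "arguments": {
  "deltas": "0 0 0.007 0 0 0 -1; 0 0 0 0 0 0 -1; 0 0 0 0 0 0 -1"
}}

```text
time: 28.6
tcp_pos: [539.3, 324.9, 6.1]
tcp_rot: [[0.086, 0.996, 0.002], [0.996, -0.086, 0.003], [0.003, 0.002, -1.0]]
wrist_force: [0.6, 0.4, -0.1]
opening: 31.0
```

{"name": "step_arm", "arguments": {
  "deltas": "0 0 0.007 0 0 0 -1; 0 0 0 0 0 0 -1; 0 0 0 0 0 0 -1"
}}

```text
time: 28.9
tcp_pos: [539.5, 325.0, 6.0]
tcp_rot: [[0.086, 0.996, 0.003], [0.996, -0.086, 0.003], [0.003, 0.003, -1.0]]
wrist_force: [-0.7, 0.1, -0.2]
opening: 31.2
```

Contact (6.0, command no longer followed). Release.

{"name": "step_arm", "arguments": {
  "deltas": "0 0 0 0 0 0 -0.25;0 0 0 0 0 0 -0.2;0 0 0 0 0 0 -0.1;0 0 0 0 0 0 0;0 0 0 0 0 0 0.1;0 0 0 0 0 0 0.1"
}}

```text
time: 29.5
tcp_pos: [539.6, 325.0, 5.6]
tcp_rot: [[0.086, 0.996, 0.003], [0.996, -0.086, 0.003], [0.003, 0.003, -1.0]]
wrist_force: [-0.6, 0.8, 0.7]
opening: 47.4
```

{"name": "step_arm", "arguments": {
  "deltas": "0 0 -0.04 0 0 0 0.1;0 0 -0.1 0 0 0 0.1;0 0 -0.2 0 0 0 0.1;0 0 -0.25 0 0 0 0.1;0 0 -0.2 0 0 0 0.1;0 0 -0.2 0 0 0 0.1;0 0 -0.1 0 0 0 0.1"
}}

```text
time: 30.2
tcp_pos: [537.9, 324.0, 178.5]
tcp_rot: [[0.086, 0.996, 0.0], [0.996, -0.086, 0.002], [0.002, 0.0, -1.0]]
wrist_force: [0.4, -0.2, 0.7]
opening: 47.2
```

```bash
python3 plan.py 300 480 200 -5 30
```

```text
t 30.2 pos [537.9 324.  178.5] jaw -4.9 d [-237.9  156.    21.5] -0.1 tilt [ 2.0e-04  1.8e-03 -1.0e+00] open 47.2 F [ 0.4 -0.2  0.7] n 10
tilt corr units [ 0.     -0.0009  0.    ]
0.090 -0.167 -0.014 0 0 0.0001; 0.090 -0.167 -0.014 0 0 0.0001; 0.090 -0.167 -0.014 0 0 0.0001; 0.090 -0.167 -0.014 0 0 0.0001; 0.090 -0.167 -0.014 0 0 0.0001; 0.090 -0.167 -0.014 0 0 0.0001; 0.090 -0.167 -0.014 0 0 0.0001; 0.090 -0.167 -0.014 0 0 0.0001; 0.090 -0.167 -0.014 0 0 0.0001; 0.090 -0.167 -0.014 0 0 0.0001
```

Move the arm aside so the top camera sees all pans.

{"name": "step_arm", "arguments": {
  "deltas": "0.06 -0.1 -0.03 0 0 0 0.1;0.09 -0.165 -0.03 0 0 0 0.1;0.09 -0.165 -0.03 0 0 0 0.1;0.09 -0.165 -0.03 0 0 0 0.1;0.09 -0.165 -0.02 0 0 0 0.1;0.09 -0.165 -0.02 0 0 0 0.1;0.09 -0.165 -0.02 0 0 0 0.1;0.09 -0.165 -0.02 0 0 0 0.1;0.09 -0.165 -0.02 0 0 0 0.1;0.05 -0.09 0 0 0 0 0.1;0 0 0 0 0 0 0.1"
}}

```text
time: 31.3
tcp_pos: [300.5, 473.6, 217.6]
tcp_rot: [[0.085, 0.996, -0.002], [0.996, -0.085, 0.003], [0.003, -0.002, -1.0]]
wrist_force: [-0.5, 0.4, 0.2]
opening: 47.0
```

Run:
```python
from rig import env,viewer
from h import *
s=env.state();print(s["time"],s["tcp_pos"].round(),s["wrist_force"].round(1))
ims=[]
for n,(a,b,c,d) in(("top",(120,220,150,440)),("side",(130,330,220,460))):
    g=viewer.get_image(n);np.savez(n+"_end.npz",**g)
    cv2.imwrite(f"pics/end_{n}.png",cv2.resize(g["frame"][a:b,c:d,::-1],None,fx=2.7,fy=2.7,interpolation=cv2.INTER_CUBIC))
```

```text
31.3 [300. 474. 218.] [-0.5  0.4  0.2]
```

View pics/end_top.png

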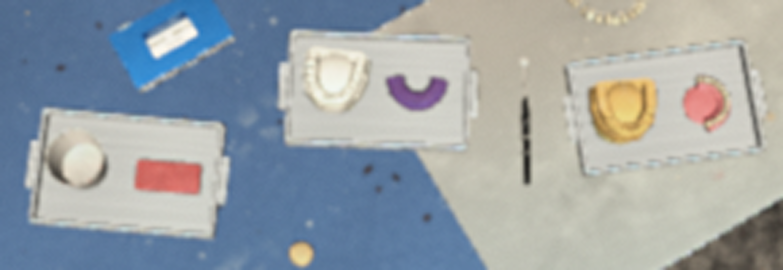

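View pics/end_side.png

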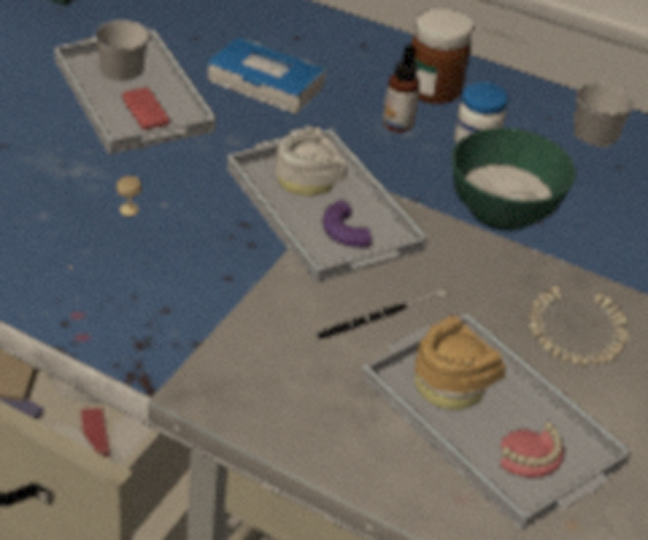

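Run:
```python
from h import *
from rig import env
a=load("top0.npz")["frame"].astype(int);g=load("top_end.npz");b=g["frame"].astype(int);P=cloud(g)
for n,(u0,v0,u1,v1),c in (("cup",(166,165,192,192),(542.5,370.6,-5.12)),("white",(262,134,288,162),(627.2,109.9,-2.46)),("yellow",(366,146,394,174),(606.8,-189.2,7.55))):
    print(n,"cast diff",abs(a-b)[v0:v1,u0:u1].mean().round(1))
hsv=cv2.cvtColor(g["frame"],cv2.COLOR_RGB2HSV).astype(int);H,S,V=hsv[...,0],hsv[...,1],hsv[...,2]
for n,m,h,c in(("wax",((H>168)|(H<10))&(S>80),14,(542.5,370.6,-5.12)),("key",(H>128)&(H<165)&(S>60),18,(627.2,109.9,-2.46)),("dent",((H>168)|(H<12))&(S>50),12,(606.8,-189.2,7.55))):
    R=np.radians(c[2]);v,u=np.where(m);w=plane(g,u,v,h)[:,:2]-c[:2]
    q=np.c_[w[:,0]*np.cos(R)+w[:,1]*np.sin(R),-w[:,0]*np.sin(R)+w[:,1]*np.cos(R)]
    k=(abs(q[:,0])<57)&(q[:,1]<5)&(q[:,1]>-92)
    print(n,q[k].min(0).round(),q[k].max(0).round(),"z",np.percentile(P[v[k],u[k],2],[5,50,95]).round(1))
env.finish_job()
```

```text
cup cast diff 7.4
white cast diff 7.1
yellow cast diff 6.9
wax [-15. -75.] [16. -9.] z [ 8.2 12.7 16.9]
key [-16. -69.] [ 14. -12.] z [10.9 16.1 20. ]
dent [-30. -65.] [ 23. -21.] z [ 3.3  9.2 15. ]
the job is handed in; nothing more can be done
```

The job is done and handed in at about 31 s of the 80 s allowed. The denture went into the yellow-cast pan first, then the smaller, 15 mm high silicone mould into the white-cast pan, then the wax block into the cup pan. Each was lowered until it touched the pan floor before the fingers opened.

**Last checks, both cameras:**
- All three pieces lie the right way up and flat in the empty halves, clear of the walls. Their heights fit the pan floor.
- The casts and the cup show no visible movement.
- The gripper was clear of everything at hand-in.

**What disagreed:**
- The two cameras differed by 5–7 mm in y on the mould and the wax block. I gripped near the mean of the two readings.
- The denture was gripped slightly off its widest part, at 58 mm instead of 62 mm, and sits rotated a few degrees. The hold and the placing were still good.
- The mould closed to about 34–35 mm against its stated 37 mm and the wax to 31 mm against 32 mm. Both held firmly.

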